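# Charge the burnishing pot with its steel balls

### The arm

A 7-joint arm with a two-finger parallel gripper is mounted at the origin on a cart in front of the work surface, level with it; the furniture and walls round the work are solid. World frame = base frame: x ahead of the robot, y to its left, z up, the work surface at z = 0. Lengths are in m, angles in degrees, forces in N, time in s.
With the tool pointing down it reaches from about 0.425 to 0.875 m from the base axis. Payload 4.7 kg.
Tool frame: the origin (TCP) lies midway between the tips of the shut fingers; the grasp point (between the pads) lies 19 mm behind it; z points along the fingers, y is the line along which they close (so a half turn about z gives the same grasp; the last joint's range is limited). The gripper opens to 87 mm and grips with 3 to 60 N. Pads are 19 mm wide; open, the fingers measure 117 mm over their backs; the gripper's body (75 mm by 190 mm) begins 51 mm behind the grasp point.
Start: joints at [74.032, 18.392, -4.016, 83.108, 1.295, 78.541, -3.26], TCP at [0.188, -0.622, 0.223] pointing down, gripper open.
Joint ranges: [-163.93, 163.93], [-17.29, 119.83], [-79.2, 71.16], [3.27, 140.29], [-89.18, 269.18], [5.43, 117.66], [-154.24, 154.24]. Speed limits (degrees/s): [147.25, 147.25, 180, 180, 180, 180, 180].

### API

Orientations are given as [roll, pitch, yaw] about the fixed x, y, z axes, in that order (R = Rz(yaw) Ry(pitch) Rx(roll)).
In Python, from cell import env gives the robot as it stands.
- The arm moves only by the tool step_arm, never from a script. Its argument "moves" is a list of rows, each an object with "dp": the shift along the tool's x, y, z in mm, a list of three; "dr": the turn, a rotation vector about the tool's x, y, z in rad, a list of three; "fingers": the closure, from 0 (fully open) to 1 (shut). In form: [{"dp": [dx, dy, dz], "dr": [ax, ay, az], "fingers": fingers}, ...]. A call has exactly 5 rows; each row shifts and turns the commanded pose from where the row before left it, along the tool's axes as they then stand; what a row does not reach is not made up. A row lasts 1/8 s, in which the tool goes at most 62.5 mm and 10.7 degrees, less where a joint would pass 70% of its speed; a pose out of reach is approached as far as the arm can. A call with a gripper value outside its range is refused whole. The fingers move at their own pace and stop on an object; "squeeze" is the grip in N (left out, the last holds). Time passes only in rows, so rows that do not move let the fingers close, or fill a call up. It gives the time, the measured TCP pose, the force, the opening and the grip force at its end, in the units of the state.
- env.get_obs(): the state, without advancing time (a new reading comes with each control period).
- env.read_camera(name): name is "scene" or "top" or "wrist"; returns the picture (480x640x3 uint8, red, green, blue); there is no depth.
- env.camera_model(name): a dict with "fx", "fy", "cx", "cy" (pixels), "R" (3x3) and "t" (3): a world point X has camera coordinates R X + t. Camera axes: x right, y down, z forward; pixel columns grow to the right and rows downward; lengths in m; the calibration is good to about 2 mm. A picture is of the moment at which its call begins: read the wrist's pose just before it. camera_model takes no time and is no camera call; for the wrist camera it gives the pose at the moment of the call.
- env.sign_off(): hands the job in; it is judged then, once.
The state is a dict: "time_s": time; "qpos": joint angles; "joint_velocities": joint speeds; "effort": joint torques, N m; "tool_pos": TCP position; "tool_rot": TCP orientation; "force": force on the tool from outside, world axes, zero at the start; "wrist_torque": the same for the moment, N m; "grip_width": finger opening in m; "grasp_force": force on a finger pad.
Only numpy, scipy, OpenCV 4.12 (cv2) and the standard library are available. Lean on these libraries where they do the work, as an engineer would, in place of code of your own. Each camera call takes 0.05 s, during which the arm holds its last target. There are 200 camera calls.

### The job

Charge the burnishing pot: take the flat cover off it and slide it edgewise, flat and fully home, into the slot of the wooden rack. Then angle the pouring cup until its spout reaches down between the pot's raised walls with the three steel balls still aboard, tip all three into the sunken well, and finally stand the empty cup upright on the table, let go. Leave the sanding sponge, the glue bottle beside the pot and the wooden bit stand where they are.

Things in the scene. Friction and masses are not known exactly. Their poses are not given: they have to be found in the camera images.
- pot: Burnishing pot, aluminium, fixed, may be turned. Origin: centre of underside on the table, z up. Flange 104 x 104 x 10. Four upright walls, 8 thick, form a square box 76 x 76 outside, 60 x 60 inside (sides along x and y), tops at z = 60; the sunken well is its inside, floor at z = 10. Four ribs reach out to x = +-44 at y = +-20, up to z = 39.
- cover: Flat steel cover plate, loose, about 160 g, lying on the pot's wall tops at the start, over the well. 104 (x) x 84 (y) x 4. Origin: centre of underside. On top stands an upright black grip tab centred at x = -34, y = 0: 30 long in x, 10 thick in y, top at z = 42; pinch it across y.
- cover_nose (a point): Middle of the cover's nose edge, at mid thickness: (52, 0, 2) in the cover's frame.
- rack: Wooden parking rack for the cover, fixed, may be turned. Origin: centre of underside, z up, slot mouth towards -x. Sill 104 (x) x 108 (y), top at z = 14. A roof covers it from x = -8 to 52, underside z = 26, top z = 34. The slot under it is 92 wide, 12 high, and ends at a stop at x = 44. Home: cover flat on the sill, nose within 10 mm of the stop; its tab stays outside in front of the roof.
- rack_mouth (a point): Middle of the slot's mouth, at sill height: (-8, 0, 14) in the rack's frame; x of the rack points into the slot.
- cup: Steel pouring cup, loose, about 150 g, standing with the three balls in it. Origin: centre of underside, z up its axis, spout to +x, grip tab at -x. Foot radius 30, 4 high. Bowl flares from outer radius 21 at z = 0 to 43 at z = 42 (28 degrees), wall 3. Tipped forward, the balls stay in up to about 55 degrees, start to roll out past 62; at 85 all run out.
- cup_lip (a point): Tip of the cup's trough-shaped spout: (72, 0, 52) in the cup's frame. The spout leaves the rim at x = 40, z = 40, runs 34 outward rising at 20 degrees, is about 33 wide, 3 thick.
- cup_grip (a point): Good grip point on the cup's upright black tab: (-61, 0, 76) in the cup's frame. The tab spans x = -78 to -44, z = 42 to 94, 10 thick in y: pinch it across y, the tool leaning freely in the cup's xz plane. Lean it back (gripper body away from the spout) some 40 degrees at the grasp, so that it can tip the cup by 85 degrees.
- cup_in (a point): Centre of the bowl's inner floor: (0, 0, 5) in the cup's frame.
- ball1_center (a point): Centre of the first steel ball, 15 in diameter, 14 g, lying in the cup at the start.
- ball2_center (a point): Centre of the second steel ball, 15 in diameter, 14 g, lying in the cup at the start.
- ball3_center (a point): Centre of the third steel ball, 15 in diameter, 14 g, lying in the cup at the start.
- sanding_block: Sanding sponge, yellow and brown block 44 x 70 x 25, lying on the table between cup and pot. Origin: centre of its underside. Leave alone.
- glue: Small glue bottle with black cap, 30 wide, 86 tall, standing beyond the pot. Origin: centre of its underside. Leave alone.
- bit_stand: Drilled wooden block with grinding bits, 52 x 88, 57 tall with the bits, standing beyond the pot. Origin: centre of its underside. Leave alone.
Things that resemble listed ones, but are neither listed nor needed, are in the scene too. Leave any purple look-alike of the cover alone.

How it is judged:
By the outcome, as a careful person would: the job done as asked, in the order asked, and still so for the second after the job is handed in, with the robot touching nothing.
It also fails if it takes over 64 s, if anything falls off the work surface, if the arm or the gripper's body presses on something with over 40 N, if the wrist force passes 120 N, or if a joint passes its speed limit or range.

## Working session

There is one attempt and no reset: what is moved stays moved. The work goes in short steps, Python scripts to look and compute and a tool call to move; the robot and the scene stay as the last step left them, time stands still between calls to the robot, and variables do not carry over. Pictures are saved under pics/ and viewed, at most 10 in all, crops included, and the job is handed in when it is done.

Besides the shell and the picture viewer there is one more tool, called after ">>>" by a JSON object that holds its "fn" and its "kwargs", one argument or row to a line. step_arm: Moves the arm, as the interface text tells. Its arguments: {"type":"object","properties":{"moves":{"type":"array","items":{"type":"object","properties":{"dp":{"type":"array","items":{"type":"number"}},"dr":{"type":"array","items":{"type":"number"}},"fingers":{"type":"number"}}}},"squeeze":{"type":"number"}},"required":["moves"]}

```bash
ls; mkdir -p pics
python3 - <<'E'
from cell import env
import cv2, numpy as np
ims=[]
for n in ["scene","top"]:
    im=env.read_camera(n); cv2.imwrite(f"pics/{n}0.png",im[:,:,::-1])
    m=env.camera_model(n); print(n,m)
o=env.get_obs(); print(o)
E
```

```text
pics
scene {'fx': 476.6783293136072, 'fy': 476.6783293136072, 'cx': 317.261946519321, 'cy': 244.43944943025664, 'R': array([[-0.89889551, -0.43814341, -0.00415042],
       [-0.1902066 ,  0.39872634, -0.89712806],
       [ 0.39472562, -0.80563494, -0.44175109]]), 't': array([0.49486566, 0.17921694, 1.05123661])}
top {'fx': 555.8139709227871, 'fy': 555.8139709227871, 'cx': 322.47267724498136, 'cy': 246.03707779453495, 'R': array([[-0.02011679, -0.99963619, -0.01796648],
       [-0.99761854,  0.02125551, -0.06561598],
       [ 0.065974  ,  0.01660371, -0.99768319]]), 't': array([0.02336121, 0.5420002 , 1.54613927])}
{'time_s': 0.1, 'qpos': array([74.03208754, 18.43501133, -4.01492746, 83.16841912,  1.29759387,
       78.54068528, -3.26039295]), 'joint_velocities': array([-0.01026818, -0.09062187, -0.11538714, -0.1500794 ,  0.08605598,
       -0.00442277,  0.11080684]), 'effort': array([ 6.40514509e-05, -4.92574060e+01, -4.05615158e-01, -3.13394308e+01,
       -6.41383510e-02,  3.95620940e-02,  7.60888406e-05]), 'tool_pos': array([ 0.18739459, -0.62188159,  0.22156412]), 'tool_rot': array([-1.79901259e+02,  8.20428607e-03,  1.67770767e+01]), 'force': array([ 0.31448661, -0.38566112, -0.17778632]), 'wrist_torque': array([3.49517905e-02, 8.64269755e-05, 9.74694385e-03]), 'grasp_force': 0.0, 'grip_width': 0.08683775737906936}
```

View pics/scene0.png

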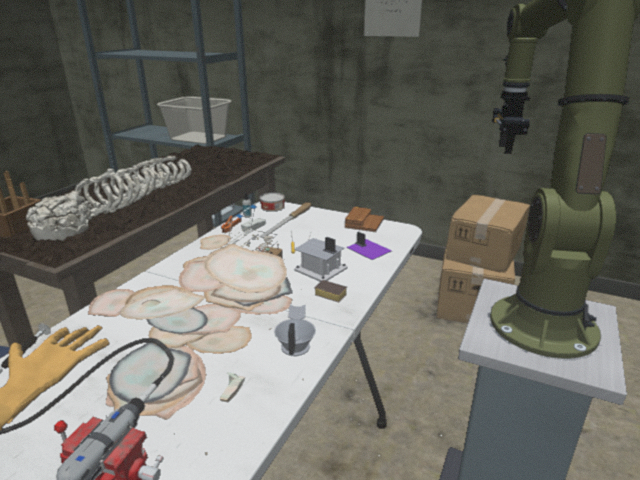

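View pics/top0.png

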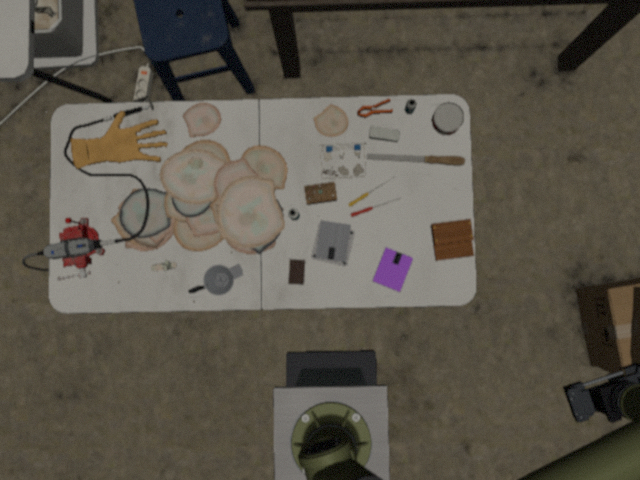

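The scene and top views show these things (top pixels):
- the grey cover on the pot at (333,242)
- the purple plate at (393,269)
- the rack at (452,240)
- the cup at (218,279), spout towards the upper right, tab at (196,290)
- the sponge at (297,271), the glue at (294,214), the bit stand at (321,193)

There are two cover candidates: the grey plate on the pot at (333,242) and the purple plate at (393,269). The grey one fits, because it is steel and lies on the pot. I'll confirm that in an enlarged crop.

```bash
cat > h.py <<'E'
import cv2, numpy as np
from cell import env
from scipy.spatial.transform import Rotation as Ro
def ray(m,u,v,z):
    d=m['R'].T@np.array([(u-m['cx'])/m['fx'],(v-m['cy'])/m['fy'],1.]); c=-m['R'].T@m['t']
    return c+d*(z-c[2])/d[2]
def proj(m,X):
    p=m['R']@np.asarray(X)+m['t']; return np.array([m['fx']*p[0]/p[2]+m['cx'],m['fy']*p[1]/p[2]+m['cy']])
def tri(m1,p1,m2,p2):
    A=[]; b=[]
    for m,(u,v) in ((m1,p1),(m2,p2)):
        c=-m['R'].T@m['t']; d=m['R'].T@np.array([(u-m['cx'])/m['fx'],(v-m['cy'])/m['fy'],1.]); d/=np.linalg.norm(d)
        P=np.eye(3)-np.outer(d,d); A.append(P); b.append(P@c)
    return np.linalg.lstsq(np.vstack(A),np.hstack(b),rcond=None)[0]
E
python3 - <<'E'
from h import *
im=cv2.imread("pics/top0.png")
c=cv2.resize(im[170:320,180:490],None,fx=2.58,fy=2.58,interpolation=cv2.INTER_CUBIC)
s=cv2.imread("pics/scene0.png")[190:370,230:410]
cv2.imwrite("pics/c1.png",c[:, :800])
m=env.camera_model("top")
for n,u,v,z in [("cover",333,242,.064),("purple",393,269,.0),("rack",452,240,.034),("cup",218,279,.04),("sponge",297,271,.025),("glue",294,214,.08),("bit",321,193,.05),("cuptab",196,290,.094),("tabcover",333,253,.106)]: print(n,ray(m,u,v,z).round(3))
E
```

```text
cover [ 0.55  -0.018  0.064]
purple [ 0.474 -0.186  0.   ]
rack [ 0.55  -0.348  0.034]
cup [0.455 0.303 0.04 ]
sponge [0.473 0.085 0.025]
glue [0.627 0.087 0.08 ]
bit [0.688 0.013 0.05 ]
cuptab [0.427 0.351 0.094]
tabcover [ 0.517 -0.017  0.106]
```

View pics/c1.png

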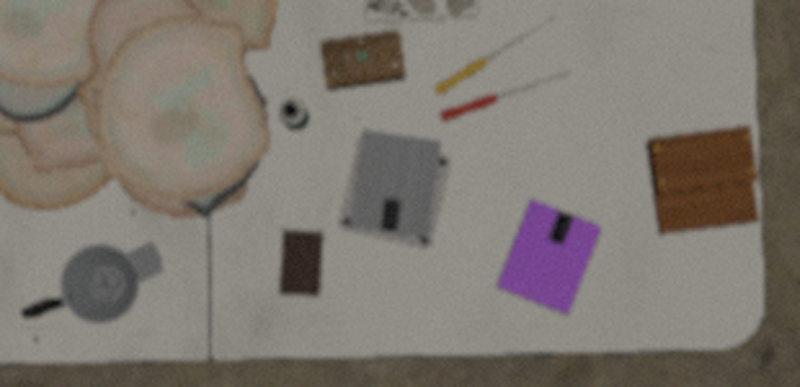

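The crop confirms it: the grey steel plate with its black tab lies on the pot, at crop (396,187). The purple plate lies flat on the table at (549,257) and is the decoy. The rack's roof is the upper (+x) part, so the mouth faces the robot.

Next I'll go over the rack and look with the wrist camera.

>>> {"fn": "step_arm", "kwargs": {
  "moves": [
    {"dp":[44,-25,-14]},
    {"dp":[44,-25,-14]},
    {"dp":[44,-25,-14]},
    {"dp":[44,-25,-14]},
    {"dp":[44,-25,-14]}
  ]
}}

```text
validation failed for argument at $.mo...
```

>>> {"fn": "step_arm", "kwargs": {
  "moves": [
    {"dp":[44,-25,-14]},
    {"dp":[44,-25,-14]},
    {"dp":[44,-25,-14]},
    {"dr":[0,0,0.15]},
    {"dr":[0,0,0.15]}
  ]
}}

```text
validation failed for argument at $.mo...
```

Run:
```python
from h import *
o=env.get_obs(); m=env.camera_model("wrist"); im=env.read_camera("wrist")
cv2.imwrite("pics/w1.png",im[:,:,::-1]); np.save("w1.npy",m,allow_pickle=True)
print(o['tool_pos'],o['tool_rot'],o['qpos'].round(1)); print("cam",-m['R'].T@m['t'],m['R'],m['fx'],proj(m,[.55,-.348,.034]),proj(m,[.55,-.018,.064]))
```

```text
[ 0.18739459 -0.62188159  0.22156412] [-1.79901259e+02  8.20428607e-03  1.67770767e+01] [74.  18.4 -4.  83.2  1.3 78.5 -3.3]
cam [ 0.26137432 -0.59873682  0.38299075] [[ 0.28925025 -0.95725206 -0.00166903]
 [-0.91941322 -0.27830112  0.27789892]
 [-0.2664838  -0.0788478  -0.96060887]] 363.55222171043715 [  85.4292127  -421.96782407] [-610.70466746 -783.76980413]
```

View pics/w1.png

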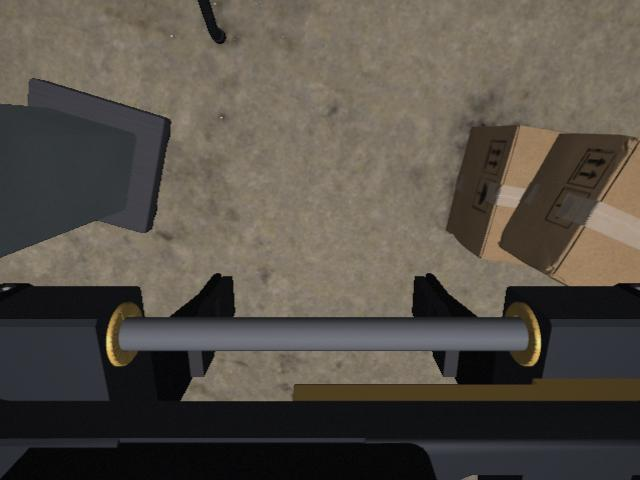

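The moves were refused because every row needs all its fields. The wrist picture only shows floor, with the fingers at (220,300) and (430,300). I'll resend the moves with all fields.

>>> {"fn": "step_arm", "kwargs": {
  "moves": [
    {"dp":[44,-25,-14],"dr":[0,0,0],"fingers":0},
    {"dp":[44,-25,-14],"dr":[0,0,0],"fingers":0},
    {"dp":[44,-25,-14],"dr":[0,0,0],"fingers":0},
    {"dp":[44,-25,-14],"dr":[0,0,0],"fingers":0},
    {"dp":[44,-25,-14],"dr":[0,0,0],"fingers":0}
  ],
  "squeeze": 30
}}

```text
time_s: 0.78
tool_pos: [0.363, -0.4377, 0.2928]
tool_rot: [-180.0, 0.0, 16.8]
force: [0.8, -0.9, -0.2]
grip_width: 0.0869
grasp_force: 0.0
```

>>> {"fn": "step_arm", "kwargs": {
  "moves": [
    {"dp":[44,-25,-14],"dr":[0,0,0],"fingers":0},
    {"dp":[44,-25,-14],"dr":[0,0,0],"fingers":0},
    {"dp":[44,-25,-14],"dr":[0,0,0],"fingers":0},
    {"dp":[0,0,0],"dr":[0,0,0.15],"fingers":0},
    {"dp":[0,0,0],"dr":[0,0,0.15],"fingers":0}
  ]
}}

```text
time_s: 1.4
tool_pos: [0.4674, -0.3284, 0.3344]
tool_rot: [180.0, 0.0, -0.6]
force: [0.1, 0.4, -0.1]
grip_width: 0.0869
grasp_force: 0.0
```

Run:
```python
from h import *
o=env.get_obs(); m=env.camera_model("wrist"); im=env.read_camera("wrist")
cv2.imwrite("pics/w1.png",im[:,:,::-1]); np.save("w1.npy",m,allow_pickle=True)
print(o['tool_pos'],o['tool_rot'],o['qpos'].round(1),o['time_s']); print("cam",-m['R'].T@m['t'],proj(m,[.55,-.348,.034]),proj(m,[.55,-.018,.064]))
```

```text
[ 0.46738613 -0.32843036  0.33441744] [ 1.79995396e+02  2.01784771e-02 -5.83545668e-01] [ 48.6   7.9 -18.3  83.5   2.5  89.  -60.1] 1.4
cam [ 0.54455919 -0.32774089  0.4958145 ] [339.63878714 126.49338797] [ 51.01101549 129.044779  ]
```

>>> {"fn": "step_arm", "kwargs": {
  "moves": [
    {"dp":[-4,-35,0],"dr":[0,0,0],"fingers":0},
    {"dp":[-4,-35,0],"dr":[0,0,0],"fingers":0},
    {"dp":[-4,-35,0],"dr":[0,0,0],"fingers":0},
    {"dp":[-4,-35,0],"dr":[0,0,0],"fingers":0},
    {"dp":[0,0,0],"dr":[0,0,0],"fingers":0}
  ]
}}

```text
time_s: 2.08
tool_pos: [0.4522, -0.1861, 0.335]
tool_rot: [180.0, -0.0, -0.0]
force: [-0.2, 0.0, -0.2]
grip_width: 0.0869
grasp_force: 0.0
```

Run:
```python
from h import *
o=env.get_obs(); m=env.camera_model("wrist"); im=env.read_camera("wrist")
cv2.imwrite("pics/w2.png",im[:,:,::-1]); np.save("w2.npy",m,allow_pickle=True)
print(o['tool_pos'],o['tool_rot']); print(proj(m,[.55,-.348,.034]),proj(m,[.55,-.018,.064]))
```

```text
[ 0.4521554  -0.18613959  0.3349907 ] [ 1.79976141e+02 -3.36154528e-02 -2.43226581e-02]
[458.25265606 113.73707318] [174.97143652 112.3986791 ]
```

View pics/w2.png

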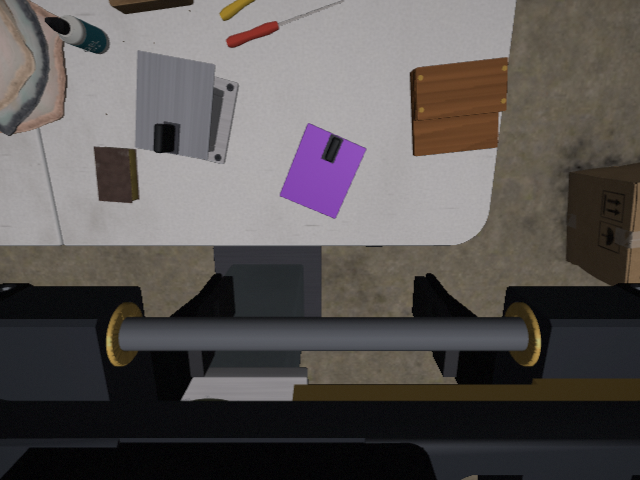

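The wrist picture shows:
- the cover with corners at (137,52), (215,65), (212,158), (137,147), tab at (166,137)
- the rack roof with corners at (411,70), (507,58), (507,107), (411,121)
- the sill front corners at (413,155), (498,147)

The purple decoy is at (323,170). I'll refine these corners by mask and cast rays.

Run:
```python
from h import *
m=np.load("w2.npy",allow_pickle=True).item(); im=cv2.imread("pics/w2.png"); g=cv2.GaussianBlur(im,(3,3),0); hsv=cv2.cvtColor(g,cv2.COLOR_BGR2HSV); gray=cv2.cvtColor(g,cv2.COLOR_BGR2GRAY)
def rep(n,pts,z):
    P=np.array([ray(m,*p,z) for p in pts]); print(n,np.round(pts,1).tolist()); print(P[:,:2].round(4).tolist(),"sides",np.linalg.norm(P-np.roll(P,-1,0),axis=1).round(4)); return P
# sub pixel corners
def sub(pts): return cv2.cornerSubPix(cv2.cvtColor(im,cv2.COLOR_BGR2GRAY),np.float32(pts).reshape(-1,1,2),(5,5),(-1,-1),(3,50,.01)).reshape(-1,2)
P=rep("cover",sub([(137,52),(215,65),(212,158),(137,147)]),.064)
c=P.mean(0); print("centre",c, "dir BL->TL", np.degrees(np.arctan2(*(P[0]-P[3])[1::-1])),"BR->TR",np.degrees(np.arctan2(*(P[1]-P[2])[1::-1])),"TL->TR", np.degrees(np.arctan2(*(P[0]-P[1])[1::-1])))
P=rep("roof",sub([(411,70),(507,58),(507,107),(411,121)]),.034)
print("centre",P.mean(0),[np.degrees(np.arctan2(*v[1::-1])) for v in (P[0]-P[3],P[1]-P[2],P[0]-P[1],P[3]-P[2])])
P=rep("sill",sub([(413,155),(498,147)]),.014); print(np.degrees(np.arctan2(*(P[0]-P[1])[1::-1])))
# cover mask
for (x,y) in [(150,80),(190,120),(222,120),(230,60),(100,30),(180,70)]: print((x,y),hsv[y,x])
k=((hsv[...,2]<60)&(hsv[...,1]<90)).astype(np.uint8)[110:165,145:190]; n,l,s,ce=cv2.connectedComponentsWithStats(k); print(s,ce+[145,110])
```

```text
cover [[137.1999969482422, 49.599998474121094], [215.0, 64.4000015258789], [213.3000030517578, 158.1999969482422], [135.5, 148.6999969482422]]
[[0.6141, 0.0154], [0.5995, -0.0672], [0.4995, -0.057], [0.5102, 0.0321]] sides [0.0839 0.1006 0.0897 0.1052]
centre [ 0.55582184 -0.0191675   0.064     ] dir BL->TL -9.109863965959171 BR->TR -5.828991150136514 TL->TR 79.99365785479853
roof [[409.3999938964844, 71.9000015258789], [507.6000061035156, 57.0], [507.0, 107.0], [411.20001220703125, 123.0]]
[[0.5965, -0.286], [0.6124, -0.3988], [0.5577, -0.4058], [0.5393, -0.292]] sides [0.1139 0.0552 0.1152 0.0575]
centre [ 0.57646574 -0.34561885  0.034     ] [np.float64(6.004528072309535), np.float64(7.283463703124184), np.float64(98.04235328416976), np.float64(99.17643111174924)]
sill [[412.6000061035156, 155.39999389648438], [496.20001220703125, 147.0]]
[[0.4996, -0.301], [0.5103, -0.4082]] sides [0.1077 0.1077]
95.67619485382339
(150, 80) [120  13 117]
(190, 120) [120  13 122]
(222, 120) [150   6 137]
(230, 60) [  0   5 168]
(100, 30) [ 97 105  56]
(180, 70) [125  13 117]
[[   0    0   45   55 1786]
 [   9   13   25   30  689]] [[167.48544233 136.77603583]
 [165.74165457 137.58055152]]
```

```bash
cat >> h.py <<'E'
def edges(gray,pts,r=6):
    """refine a polygon: gradient maxima across each side, line fit, intersect"""
    L=[]; n=len(pts); pts=np.float64(pts); g=gray.astype(np.float32)
    for i in range(n):
        a,b=pts[i],pts[(i+1)%n]; d=(b-a)/np.linalg.norm(b-a); nn=np.array([-d[1],d[0]]); q=[]
        for t in np.linspace(.12,.88,25):
            s=np.arange(-r,r+.01,.5); xy=a+t*(b-a)+s[:,None]*nn
            p=cv2.remap(g,np.float32(xy[:,0]),np.float32(xy[:,1]),cv2.INTER_LINEAR).ravel()
            p=cv2.GaussianBlur(p.reshape(1,-1),(5,1),0).ravel(); w=np.abs(np.gradient(p)); k=w.argmax(); q.append(xy[k])
        vx,vy,x,y=cv2.fitLine(np.float32(q),cv2.DIST_HUBER,0,.01,.01).ravel(); L.append(np.cross([x,y,1],[x+vx,y+vy,1]))
    o=[]
    for i in range(n):
        c=np.cross(L[i-1],L[i]); o.append(c[:2]/c[2])
    return np.array(o)
def report(m,n,pts,z):
    P=np.array([ray(m,*p,z) for p in pts]); v=P-np.roll(P,-1,0)
    print(n,np.round(pts,1).tolist(),"\n ",P[:,:2].round(4).tolist(),"sides",np.linalg.norm(v,axis=1).round(4),"ang",np.degrees(np.arctan2(v[:,1],v[:,0])).round(1),"c",P.mean(0).round(4))
    return P
E
python3 - <<'E'
from h import *
m=np.load("w2.npy",allow_pickle=True).item(); im=cv2.imread("pics/w2.png"); G=cv2.cvtColor(im,cv2.COLOR_BGR2GRAY); R=im[:,:,2]; S=cv2.cvtColor(im,cv2.COLOR_BGR2HSV)[...,1]
report(m,"cover",edges(G,[(137,52),(215,65),(212,158),(137,147)],4),.064)
report(m,"roof",edges(G,[(411,70),(507,58),(507,107),(411,121)],4),.034)
report(m,"sill",edges(G,[(411,121),(500,111),(498,147),(413,155)],4),.014)
m1=np.load("w1.npy",allow_pickle=True).item(); im=cv2.imread("pics/w1.png"); G=cv2.cvtColor(im,cv2.COLOR_BGR2GRAY)
# predicted corners in w1
f=lambda pts,z:[proj(m1,ray(m,*p,z)) for p in pts]
report(m1,"roof1",edges(G,f([(411,70),(507,58),(507,107),(411,121)],.034),4),.034)
report(m1,"sill1",edges(G,f([(411,121),(500,111),(498,147),(413,155)],.014),4),.014)
cv2.imwrite("pics/c2.png",np.hstack([cv2.resize(cv2.imread("pics/w2.png")[40:170,120:250],None,fx=3,fy=3),cv2.resize(im[40:170,260:390],None,fx=3,fy=3)]))
E
```

```text
cover [[137.0, 49.6], [213.9, 63.7], [209.5, 160.1], [134.6, 147.5]] 
  [[0.6141, 0.0157], [0.6003, -0.066], [0.4972, -0.0523], [0.5116, 0.033]] sides [0.0829 0.1039 0.0864 0.104 ] ang [ 80.4  -7.6 -99.6 170.5] c [ 0.5558 -0.0174  0.064 ]
roof [[409.1, 67.6], [507.9, 56.3], [505.4, 110.5], [411.0, 119.4]] 
  [[0.601, -0.2854], [0.6131, -0.3991], [0.5538, -0.4044], [0.5434, -0.2914]] sides [0.1143 0.0596 0.1135 0.0579] ang [  96.1    5.2  -84.8 -174. ] c [ 0.5778 -0.3451  0.034 ]
sill [[410.7, 120.0], [498.5, 111.0], [496.5, 147.4], [412.5, 156.3]] 
  [[0.5434, -0.2957], [0.5542, -0.4053], [0.5097, -0.4086], [0.4985, -0.301]] sides [0.1102 0.0446 0.1082 0.0452] ang [  95.7    4.3  -84.1 -173.2] c [ 0.5265 -0.3527  0.014 ]
roof1 [[292.6, 81.1], [384.3, 69.7], [387.2, 122.6], [293.0, 132.8]] 
  [[0.6016, -0.2925], [0.613, -0.3999], [0.554, -0.4057], [0.5432, -0.2911]] sides [0.108  0.0593 0.1151 0.0584] ang [ 96.    5.6 -84.6 178.6] c [ 0.578  -0.3473  0.034 ]
sill1 [[300.3, 132.7], [384.6, 122.4], [387.3, 158.4], [305.4, 168.0]] 
  [[0.5431, -0.2988], [0.5546, -0.4057], [0.5099, -0.4108], [0.4986, -0.3043]] sides [0.1075 0.045  0.1072 0.0448] ang [  96.1    6.6  -84.  -173. ] c [ 0.5266 -0.3549  0.014 ]
```

View pics/c2.png

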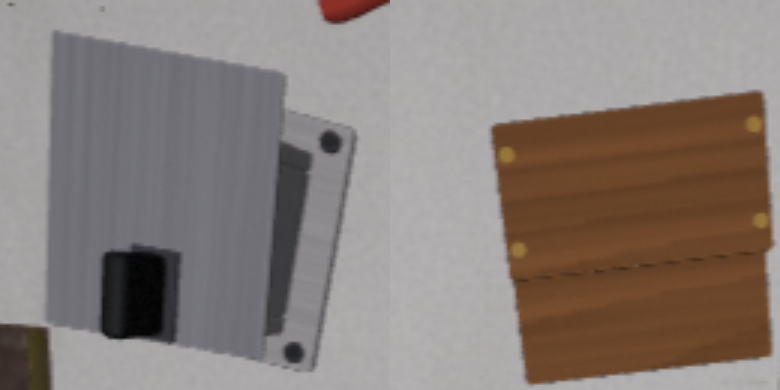

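The crop shows that the cover has yaw of about -9.5° with its tab at the near end; the pot shows beneath it on the right. The rack has yaw of about +5.9°, and its roof edge is at crop row 265. All sizes agree with the description, giving a rack origin of about (0.556,-0.351) and a cover centre of about (0.556,-0.017).

Now I'll go above the tab and check it.

>>> {"fn": "step_arm", "kwargs": {
  "moves": [
    {"dp":[17.5,-43.5,34],"dr":[0,0,0],"fingers":0},
    {"dp":[17.5,-43.5,34],"dr":[0,0,0],"fingers":0},
    {"dp":[17.5,-43.5,34],"dr":[0,0,0],"fingers":0},
    {"dp":[17.5,-43.5,34],"dr":[0,0,0],"fingers":0},
    {"dp":[0,0,0],"dr":[0,0,0.166],"fingers":0}
  ]
}}

```text
time_s: 2.75
tool_pos: [0.5221, -0.0123, 0.1952]
tool_rot: [-179.9, 0.3, -9.8]
force: [0.1, -0.6, 1.0]
grip_width: 0.0872
grasp_force: 0.0
```

Run:
```python
from h import *
m2=np.load("w2.npy",allow_pickle=True).item(); print("tab top w2",ray(m2,159.3,138,.102))
o=env.get_obs(); m=env.camera_model("wrist"); im=env.read_camera("wrist")
cv2.imwrite("pics/w3.png",im[:,:,::-1]); np.save("w3.npy",m,allow_pickle=True)
print(o['tool_pos'],o['tool_rot'],o['qpos'].round(0)); print("tab top exp",proj(m,[.5223,-.0118,.102]),"tcp",proj(m,o['tool_pos']))
```

```text
tab top w2 [ 0.52276575 -0.01337631  0.102     ]
[ 0.52213727 -0.01233499  0.19519116] [-179.88355616    0.33240804   -9.77903422] [  31.    6.  -35.  102.    3.   73. -104.]
tab top exp [324.59182415 240.03796668] tcp [326.13693862 296.33165769]
```

View pics/w3.png

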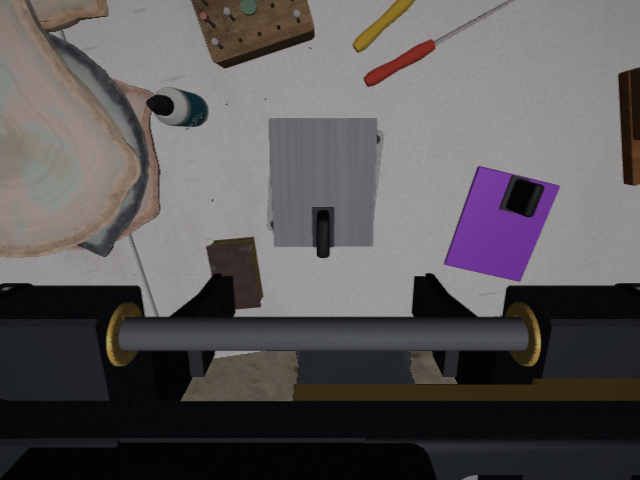

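The wrist view shows the tab at (323,235), centred between the fingers, and the cover edges square to the image. I'll descend and pinch it.

>>> {"fn": "step_arm", "kwargs": {
  "moves": [
    {"dp":[0,0,40],"dr":[0,0,0],"fingers":0},
    {"dp":[0,0,40],"dr":[0,0,0],"fingers":0.3},
    {"dp":[0,0,30],"dr":[0,0,0],"fingers":0.5},
    {"dp":[0,0,13],"dr":[0,0,0],"fingers":0.5},
    {"dp":[0,0,0],"dr":[0,0,0],"fingers":0.5}
  ],
  "squeeze": 40
}}

```text
time_s: 3.42
tool_pos: [0.523, -0.0166, 0.0752]
tool_rot: [180.0, 0.1, -9.9]
force: [-0.3, 0.4, 0.1]
grip_width: 0.0552
grasp_force: 0.0
```

>>> {"fn": "step_arm", "kwargs": {
  "moves": [
    {"dp":[0,0,0],"dr":[0,0,0],"fingers":1},
    {"dp":[0,0,0],"dr":[0,0,0],"fingers":1},
    {"dp":[0,0,0],"dr":[0,0,0],"fingers":1},
    {"dp":[0,0,0],"dr":[0,0,0],"fingers":1},
    {"dp":[0,0,0],"dr":[0,0,0],"fingers":1}
  ]
}}

```text
time_s: 4.05
tool_pos: [0.5235, -0.0151, 0.076]
tool_rot: [-180.0, -0.0, -9.9]
force: [-0.4, 1.5, 2.0]
grip_width: 0.0096
grasp_force: 39.9
```

>>> {"fn": "step_arm", "kwargs": {
  "moves": [
    {"dp":[0,0,-20],"dr":[0,0,0],"fingers":1},
    {"dp":[0,0,-50],"dr":[0,0,0],"fingers":1},
    {"dp":[0,0,-30],"dr":[0,0,0],"fingers":1},
    {"dp":[-1.8,44.3,0],"dr":[0,0,0],"fingers":1},
    {"dp":[-1.8,44.3,0],"dr":[0,0,0],"fingers":1}
  ]
}}

```text
time_s: 4.68
tool_pos: [0.5038, -0.1032, 0.1756]
tool_rot: [180.0, 0.0, -9.8]
force: [1.3, -1.6, -3.3]
grip_width: 0.0094
grasp_force: 39.9
```

>>> {"fn": "step_arm", "kwargs": {
  "moves": [
    {"dp":[-1.8,44.3,0],"dr":[0,0,0],"fingers":1},
    {"dp":[-1.8,44.3,0],"dr":[0,0,0],"fingers":1},
    {"dp":[-1.8,44.3,0],"dr":[0,0,0],"fingers":1},
    {"dp":[-1.8,44.3,0],"dr":[0,0,0],"fingers":1},
    {"dp":[-1.8,44.3,0],"dr":[0,0,0],"fingers":1}
  ]
}}

```text
time_s: 5.3
tool_pos: [0.4562, -0.3202, 0.1749]
tool_rot: [-180.0, 0.1, -9.9]
force: [0.2, -0.4, -1.8]
grip_width: 0.0096
grasp_force: 39.9
```

>>> {"fn": "step_arm", "kwargs": {
  "moves": [
    {"dp":[-1.8,44.3,0],"dr":[0,0,0],"fingers":1},
    {"dp":[0,0,0],"dr":[0,0,-0.138],"fingers":1},
    {"dp":[0,0,0],"dr":[0,0,-0.138],"fingers":1},
    {"dp":[0,0,35],"dr":[0,0,0],"fingers":1},
    {"dp":[0,0,35],"dr":[0,0,0],"fingers":1}
  ]
}}

```text
time_s: 5.92
tool_pos: [0.4474, -0.3624, 0.1044]
tool_rot: [180.0, 0.0, 5.9]
force: [0.1, 0.6, -2.3]
grip_width: 0.0099
grasp_force: 39.9
```

Run:
```python
from h import *
o=env.get_obs(); m=env.camera_model("wrist"); im=env.read_camera("wrist")
cv2.imwrite("pics/w4.png",im[:,:,::-1]); np.save("w4.npy",m,allow_pickle=True)
print(o['tool_pos'],o['tool_rot'],o['grip_width'],o['time_s'])
t=o['tool_pos']; R=Ro.from_euler('z',5.9,degrees=True).as_matrix()
for x,y in [(85,42),(85,-42),(-19,42),(-19,-42)]: print("cover exp",proj(m,t+R@[x/1e3,y/1e3,-.012]).round(0))
for x,y in [(52,54),(52,-54),(-8,54),(-8,-54)]: print("roof exp",proj(m,np.array([.556,-.351,.034])+R@[x/1e3,y/1e3,0]).round(0))
```

```text
[ 0.44738991 -0.36244304  0.10438766] [1.79985268e+02 3.42493383e-02 5.88103963e+00] 0.00985930389526956 5.925
cover exp [233. 114.]
cover exp [419. 114.]
cover exp [246. 320.]
cover exp [404. 320.]
roof exp [226. -28.]
roof exp [424. -28.]
roof exp [234.  89.]
roof exp [416.  89.]
```

View pics/w4.png

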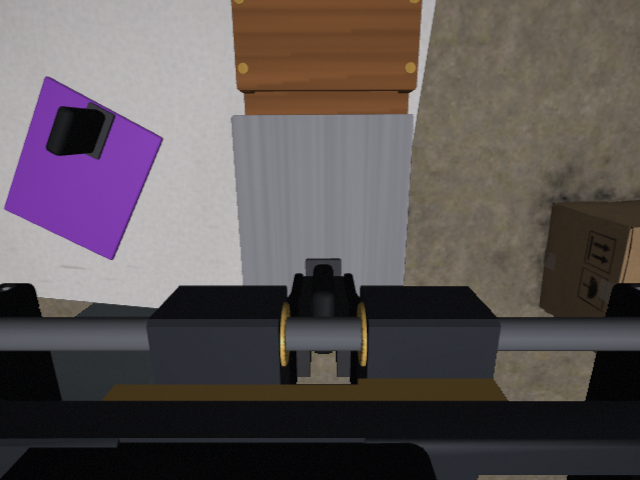

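The wrist view shows the cover nose at row 115, columns 232 to 412. The roof edge is at row 90, columns 238 to 416. Both are parallel, and the rack sits about 2.5 mm to the right of the cover's axis, so I'll shift by that and descend.

>>> {"fn": "step_arm", "kwargs": {
  "moves": [
    {"dp":[0,2.5,20],"dr":[0,0,0],"fingers":1},
    {"dp":[0,0,25],"dr":[0,0,0],"fingers":1},
    {"dp":[0,0,20],"dr":[0,0,0],"fingers":1},
    {"dp":[0,0,5],"dr":[0,0,0],"fingers":1},
    {"dp":[0,0,0],"dr":[0,0,0],"fingers":1}
  ]
}}

```text
time_s: 6.6
tool_pos: [0.4484, -0.3649, 0.0357]
tool_rot: [180.0, -0.0, 5.9]
force: [0.2, 0.2, -1.0]
grip_width: 0.0101
grasp_force: 39.9
```

Run:
```python
from h import *
o=env.get_obs(); m=env.camera_model("wrist"); im=env.read_camera("wrist")
cv2.imwrite("pics/w5.png",im[:,:,::-1]); np.save("w5.npy",m,allow_pickle=True)
print(o['tool_pos'],o['tool_rot'],o['force'])
hsv=cv2.cvtColor(im,cv2.COLOR_RGB2HSV); w=((hsv[...,0]<20)&(hsv[...,1]>100)).astype(np.uint8)
w=cv2.morphologyEx(w,cv2.MORPH_OPEN,np.ones((3,3)))
for v in (5,20,35,50,60,70,80,90,100,110,120): 
    c=np.flatnonzero(w[v,150:500])+150; print(v,(c.min(),c.max(),c.size) if c.size else None)
```

```text
[ 0.4483748  -0.36494907  0.03574893] [ 1.79987764e+02 -1.24939389e-02  5.89360577e+00] [ 0.19226536  0.22543281 -0.97159867]
5 (np.int64(188), np.int64(455), 268)
20 (np.int64(189), np.int64(453), 265)
35 (np.int64(191), np.int64(452), 260)
50 (np.int64(192), np.int64(451), 260)
60 (np.int64(193), np.int64(450), 258)
70 (np.int64(194), np.int64(449), 256)
80 (np.int64(209), np.int64(435), 227)
90 (np.int64(209), np.int64(434), 226)
100 (np.int64(210), np.int64(433), 224)
110 (np.int64(211), np.int64(432), 222)
120 (np.int64(212), np.int64(431), 37)
```

View pics/w5.png

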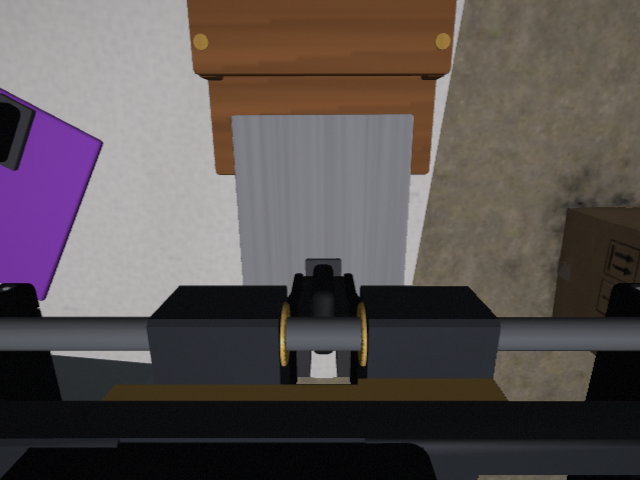

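Now the rack (columns 209 to 434) and the cover (232 to 412) are concentric, and the edges are level. I'll slide the cover in.

>>> {"fn": "step_arm", "kwargs": {
  "moves": [
    {"dp":[13,0,0],"dr":[0,0,0],"fingers":1},
    {"dp":[13,0,0],"dr":[0,0,0],"fingers":1},
    {"dp":[13,0,0],"dr":[0,0,0],"fingers":1},
    {"dp":[13,0,0],"dr":[0,0,0],"fingers":1},
    {"dp":[11,0,0],"dr":[0,0,0],"fingers":1}
  ]
}}

```text
time_s: 7.28
tool_pos: [0.512, -0.358, 0.0355]
tool_rot: [-180.0, -0.0, 5.9]
force: [-0.1, 0.4, -1.9]
grip_width: 0.0099
grasp_force: 39.9
```

>>> {"fn": "step_arm", "kwargs": {
  "moves": [
    {"dp":[0,0,3],"dr":[0,0,0],"fingers":1},
    {"dp":[0,0,2],"dr":[0,0,0],"fingers":1},
    {"dp":[2,0,0],"dr":[0,0,0],"fingers":1},
    {"dp":[2,0,0],"dr":[0,0,0],"fingers":1},
    {"dp":[0,0,0],"dr":[0,0,0],"fingers":1}
  ]
}}

```text
time_s: 7.9
tool_pos: [0.5148, -0.3579, 0.0306]
tool_rot: [180.0, -0.0, 5.9]
force: [-0.2, -0.5, -1.4]
grip_width: 0.0101
grasp_force: 39.9
```

>>> {"fn": "step_arm", "kwargs": {
  "moves": [
    {"dp":[1.5,0,0],"dr":[0,0,0],"fingers":1},
    {"dp":[1,0,0],"dr":[0,0,0],"fingers":1},
    {"dp":[0,0,1],"dr":[0,0,0],"fingers":1},
    {"dp":[0,0,0],"dr":[0,0,0],"fingers":1},
    {"dp":[0,0,0],"dr":[0,0,0],"fingers":1}
  ]
}}

```text
time_s: 8.52
tool_pos: [0.5154, -0.3579, 0.03]
tool_rot: [-180.0, 0.2, 5.8]
force: [-6.5, 0.7, 5.5]
grip_width: 0.0095
grasp_force: 39.9
```

Force at the stop is -6.5 N and the sill carries load, so the cover is home. I'll release, retreat, and go to view the pot.

>>> {"fn": "step_arm", "kwargs": {
  "moves": [
    {"dp":[0,0,0],"dr":[0,0,0],"fingers":0.4},
    {"dp":[0,0,0],"dr":[0,0,0],"fingers":0.4},
    {"dp":[0,0,0],"dr":[0,0,0],"fingers":0.4},
    {"dp":[0,0,-25],"dr":[0,0,0],"fingers":0.4},
    {"dp":[0,0,-55],"dr":[0,0,0],"fingers":0.2}
  ]
}}

```text
time_s: 9.15
tool_pos: [0.5156, -0.3565, 0.1075]
tool_rot: [-179.8, 0.2, 5.9]
force: [0.4, -0.7, 0.2]
grip_width: 0.0516
grasp_force: 0.0
```

>>> {"fn": "step_arm", "kwargs": {
  "moves": [
    {"dp":[0,0,-57],"dr":[0,0,0],"fingers":0},
    {"dp":[0,0,-57],"dr":[0,0,0],"fingers":0},
    {"dp":[0,0,-57],"dr":[0,0,0],"fingers":0},
    {"dp":[-4.3,-49,0],"dr":[0,0,0],"fingers":0},
    {"dp":[-4.3,-49,0],"dr":[0,0,0],"fingers":0}
  ]
}}

```text
time_s: 9.78
tool_pos: [0.4992, -0.2601, 0.2816]
tool_rot: [179.9, -0.1, 5.9]
force: [-0.7, 1.0, 0.6]
grip_width: 0.0861
grasp_force: 0.0
```

Run:
```python
from h import *
o=env.get_obs(); m=env.camera_model("wrist"); im=env.read_camera("wrist")
cv2.imwrite("pics/w6.png",im[:,:,::-1]); np.save("w6.npy",m,allow_pickle=True); print(o['tool_pos'],o['tool_rot'],o['time_s'])
t=np.array([.556,-.351,.0]);R=Ro.from_euler('z',5.9,degrees=True).as_matrix()
G=cv2.cvtColor(im,cv2.COLOR_RGB2GRAY)
print(proj(m,t+R@[-.042,0,.056]),proj(m,t+R@[-.060,0,.018]), proj(m,t+R@[-.008,0,.034]),proj(m,t+R@[-.052,0,.014]))
cv2.imwrite("pics/c6.png",im[:300,:,::-1])
```

```text
[ 0.49917319 -0.26007248  0.28155197] [ 1.79946014e+02 -1.32919402e-01  5.85139264e+00] 9.775
[413.33238439 201.48814839] [404.6665448 210.5760379] [410.67178746 167.62540857] [404.35385117 203.32780746]
```

>>> {"fn": "step_arm", "kwargs": {
  "moves": [
    {"dp":[-4.3,-49,0],"dr":[0,0,0],"fingers":0},
    {"dp":[-4.3,-49,0],"dr":[0,0,0],"fingers":0},
    {"dp":[-4.3,-49,0],"dr":[0,0,0],"fingers":0},
    {"dp":[-4.3,-49,0],"dr":[0,0,0],"fingers":0},
    {"dp":[-4.3,-49,0],"dr":[0,0,0],"fingers":0}
  ]
}}

```text
time_s: 10.45
tool_pos: [0.452, -0.0179, 0.2808]
tool_rot: [180.0, -0.1, 5.9]
force: [0.9, 0.8, -0.5]
grip_width: 0.087
grasp_force: 0.0
```

Run:
```python
from h import *
o=env.get_obs(); m=env.camera_model("wrist"); im=env.read_camera("wrist")
np.save("w7.npy",m,allow_pickle=True); cv2.imwrite("pics/w7.png",im[:,:,::-1]); print(o['tool_pos'],o['tool_rot'],o['time_s'],o['qpos'].round())
a=cv2.imread("pics/w6.png")[0:290,100:600]; 
cv2.imwrite("pics/c7.png",np.vstack([a,im[0:290,100:600,::-1]]))
```

```text
[ 0.45198101 -0.01786839  0.28078732] [ 1.79961677e+02 -6.12344522e-02  5.91681300e+00] 10.45 [ 37.  -7. -35. 103.  -4.  83. -81.]
```

View pics/c7.png

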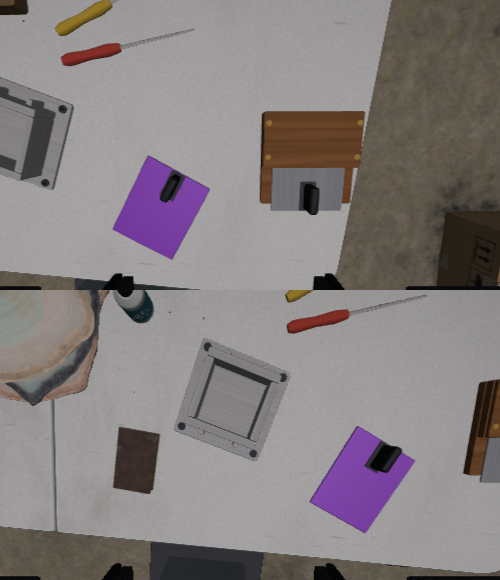

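The pictures show the cover home in the rack, flat, with its tab in front of the roof. The open pot's flange corners are at about (307,48), (390,82), (356,170) and (275,140) in the full frame. Viewing is now used up, so I go on with numbers only.

Run:
```python
from h import *
m=np.load("w7.npy",allow_pickle=True).item(); im=cv2.imread("pics/w7.png"); G=cv2.cvtColor(im,cv2.COLOR_BGR2GRAY)
P=report(m,"flange",edges(G,[(305,46),(393,82),(358,172),(273,140)],6),.010)
print(proj(m,[.627,.087,.08]),proj(m,[.688,.013,.05]))
# top view cup: tab & bowl & spout
t=env.camera_model("top"); im=cv2.imread("pics/top0.png"); h=cv2.cvtColor(im,cv2.COLOR_BGR2HSV); 
k=((h[...,2]<60)).astype(np.uint8)[270:305,180:260]; n,l,s,c=cv2.connectedComponentsWithStats(k); print(s[1:],c[1:]+[180,270])
g=h[258:302,184:250,2]; print("\n".join("".join(" .:-=+*#"[::-1][min(7,int(x)//26)] for x in r) for r in g))
```

```text
flange [[302.8, 46.3], [391.6, 83.1], [356.8, 172.1], [272.6, 140.4]] 
  [[0.6142, 0.0221], [0.5878, -0.0786], [0.4874, -0.0529], [0.5131, 0.048]] sides [0.1041 0.1036 0.1041 0.1043] ang [  75.3  -14.3 -104.3  165.6] c [ 0.5506 -0.0154  0.01  ]
[225.95245574   3.59754698] [317.49563294 -51.23431802]
[[ 9 16 15  6 40]] [[195.925 288.825]]
::::::::::::::::::::::::::::::::::::::::::::::::::::::::::::::::::
::::::::::::::::::::::::::::::::::::::::::::::::::::::::::::::::::
::::::::::::::::::::::::::::::::::::::::::::::::::::::::::::::::::
::::::::::::::::::::::::::::::::::::::::::::::::::::::::::::::::::
::::::::::::::::::::::::::::::::::::::::::::::::::::::::::::::::::
::::::::::::::::::::::::::::::::::::::::::::::::::::::-:::::::::::
::::::::::::::::::::::::::::::::::----::::::::::::::----::::::::::
::::::::::::::::::::::::::::------===----:::::::::---==--:::::::::
:::::::::::::::::::::::::::--===========---:::::--======-:::::::::
:::::::::::::::::::::::::---=========+=====-::---=======--::::::::
:::::::::::::::::::::::::-=======+===++++===---==========-::::::::
:::::::::::::::::::::::
[... 1487 characters left out ...]
========--::::::::::::::::::::
::::-=++++==-::::::::::::--==========+====--::::::::::::::::::::::
:::::-------::::::::::::::---============--:::::::::::::::::::::::
::::::::::::::::::::::::::::----=====----:::::::::::::::::::::::::
:::::::::::::::::::::::::::::::-------::::::::::::::::::::::::::::
::::::::::::::::::::::::::::::::::::::::::::::::::::::::::::::::::
::::::::::::::::::::::::::::::::::::::::::::::::::::::::::::::::::
::::::::::::::::::::::::::::::::::::::::::::::::::::::::::::::::::
::::::::::::::::::::::::::::::::::::::::::::::::::::::::::::::::::
::::::::::-:::::::::::::::::::::::::::::::::::::::::::::::::::::::
:::::::::--:::::::::::::::::::::::::::::::::::::::::::::::::::::::
```

The pot is at (0.5506,-0.0154) with yaw -14.4°, and all its flange sides measure 104 mm. Next I'll go to view the cup.

>>> {"fn": "step_arm", "kwargs": {
  "moves": [
    {"dp":[3,-54,-4],"dr":[0,0,0],"fingers":0},
    {"dp":[3,-54,-4],"dr":[0,0,0],"fingers":0},
    {"dp":[3,-54,-4],"dr":[0,0,0],"fingers":0},
    {"dp":[3,-54,-4],"dr":[0,0,0],"fingers":0},
    {"dp":[3,-54,-4],"dr":[0,0,0],"fingers":0}
  ]
}}

```text
time_s: 11.12
tool_pos: [0.4394, 0.2522, 0.3011]
tool_rot: [180.0, -0.1, 5.9]
force: [1.0, -0.5, -0.9]
grip_width: 0.0872
grasp_force: 0.0
```

>>> {"fn": "step_arm", "kwargs": {
  "moves": [
    {"dp":[0,0,0],"dr":[0,0,-0.18],"fingers":0},
    {"dp":[0,0,0],"dr":[0,0,-0.18],"fingers":0},
    {"dp":[0,0,0],"dr":[0,0,-0.18],"fingers":0},
    {"dp":[0,0,0],"dr":[0,0,-0.18],"fingers":0},
    {"dp":[0,0,0],"dr":[0,0,-0.18],"fingers":0}
  ]
}}

```text
time_s: 11.75
tool_pos: [0.4396, 0.2507, 0.3007]
tool_rot: [180.0, -0.0, 57.8]
force: [0.7, -0.5, -0.4]
grip_width: 0.0874
grasp_force: 0.0
```

>>> {"fn": "step_arm", "kwargs": {
  "moves": [
    {"dp":[0,0,0],"dr":[0,0,-0.18],"fingers":0},
    {"dp":[0,0,0],"dr":[0,0,-0.18],"fingers":0},
    {"dp":[0,0,0],"dr":[0,0,-0.18],"fingers":0},
    {"dp":[0,0,0],"dr":[0,0,-0.18],"fingers":0},
    {"dp":[0,0,0],"dr":[0,0,-0.18],"fingers":0}
  ]
}}

```text
time_s: 12.38
tool_pos: [0.4397, 0.2506, 0.3007]
tool_rot: [180.0, -0.0, 109.4]
force: [-0.4, -0.0, -0.2]
grip_width: 0.087
grasp_force: 0.0
```

Run:
```python
from h import *
o=env.get_obs(); m=env.camera_model("wrist"); im=env.read_camera("wrist")[:,:,::-1].copy()
np.save("w8.npy",m,allow_pickle=True); cv2.imwrite("pics/w8.png",im); print(o['tool_pos'],o['tool_rot'],o['time_s'],o['qpos'].round())
h=cv2.cvtColor(cv2.GaussianBlur(im,(3,3),0),cv2.COLOR_BGR2HSV)
print(proj(m,[.455,.303,.042]),proj(m,[.427,.351,.094]))
g=h[:300:6,::4,2]; print("\n".join("".join(" .:-=+*#"[::-1][min(7,int(x)//26)] for x in r) for r in g))
```

```text
[0.43966994 0.25063259 0.30066941] [ 1.79962462e+02 -2.07775038e-03  1.09383494e+02] 12.375 [ 25.   2. -58.  94.   1.  85. -14.]
[349.85376995 161.6579563 ] [343.9623622  107.88478322]
==========================================-=======================================............................::::.........::::-=--::=+-:::::#**:::::::::-:::---
=================================================================================-...........................:::::..:......:::==--:::+=-:::::****-----::::--::--
=================================================================================...............................:.........:::==-::::++-::::::-#***----:-:::::-:-
====================================================-================-===========...........................:.............::==-::::-+=-::::::-=#***=-:::-::::-:-
=================================================-==============================...........................:..............:==-::::-=+-::::::::--#***+:::::::::::
====================+===========================================================...........................:::
[... 6434 characters left out ...]
..............................::..::......::::::::::::::
*+======*#::::::::+**************====================*##**==-................................=+=:::::...++-##:.....:::.....................:::.....:::-:::::::..
*+=+++++**:::::::-+************=========--==========#######=.................................:+=-:.:....######:.............................::.....::.::...:::::
#==################################+-==---=-=====-=########=.................................:-+=:::....#######-....::::.......################################*
####################################--==-=---====+#########.............:+++:..................++-::...-########*:.:::::.......#################################
```

Run:
```python
from h import *
m=np.load("w8.npy",allow_pickle=True).item(); im=cv2.imread("pics/w8.png")
V=cv2.cvtColor(cv2.GaussianBlur(im,(3,3),0),cv2.COLOR_BGR2HSV)[...,2]
print("floor",V[200,310],V[150,400],"cup",V[170,350],V[215,353])
x0,y0=300,70; s=V[y0:240,x0:410]
k=(s<150).astype(np.uint8); n,l,st,c=cv2.connectedComponentsWithStats(k); i=1+st[1:,4].argmax(); M=(l==i).astype(np.uint8); print(st[i]+[x0,y0,0,0,0])
tab=(s<65).astype(np.uint8); n,lt,stt,ct=cv2.connectedComponentsWithStats(tab); j=1+stt[1:,4].argmax(); print("tab",stt[j]+[x0,y0,0,0,0],ct[j]+[x0,y0])
b=cv2.morphologyEx(M,cv2.MORPH_OPEN,cv2.getStructuringElement(cv2.MORPH_ELLIPSE,(45,45)))
cn=max(cv2.findContours(b,0,cv2.CHAIN_APPROX_NONE)[0],key=cv2.contourArea)
e=cv2.fitEllipse(cn); print("bowl",e); bc=np.array(e[0])+[x0,y0]; B=ray(m,*bc,.042); print("B",B)
for r in range(198,236,3):
    cc=np.flatnonzero(M[r-y0]); 
    if cc.size: print(r,cc.min()+x0,cc.max()+x0,end=' | ')
print()
for r in range(78,126,4):
    cc=np.flatnonzero(tab[r-y0]); 
    if cc.size: print(r,cc.min()+x0,cc.max()+x0,end=' | ')
print()
for yaw in (-68,-70,-72,-74):
    R=Ro.from_euler('z',yaw,degrees=True).as_matrix(); o=np.array([B[0],B[1],0]); print(yaw,*[proj(m,o+R@np.array(p)/1e3).round(1) for p in [(72,0,52),(72,16,52),(72,-16,52),(-78,0,94),(-44,0,94),(-44,0,42),(-78,0,42)]])
```

```text
floor 174 173 cup 123 122
[ 315   82   74  145 5927]
tab [345  84  13  38 432] [350.78703704 102.72222222]
bowl ((51.45390701293945, 91.69158172607422), (73.05772399902344, 77.1628189086914), 8.736841201782227)
B [0.4567265  0.30356886 0.042     ]
198 338 368 | 201 338 369 | 204 339 369 | 207 339 370 | 210 339 370 | 213 340 370 | 216 339 370 | 219 339 371 | 222 340 371 | 225 341 363 | 
86 347 356 | 90 345 356 | 94 345 356 | 98 345 356 | 102 345 356 | 106 345 356 | 110 346 357 | 114 346 357 | 118 345 356 | 
-68 [353.5 225.3] [367.3 224.7] [339.8 225.9] [353.7  81.6] [354.5 119.6] [350.5 121.1] [349.8  88. ]
-70 [351.4 225.3] [365.1 225.2] [337.6 225.5] [356.6  81.5] [356.  119.5] [351.9 121. ] [352.3  87.9]
-72 [349.2 225.3] [363.  225.7] [335.5 225. ] [359.5  81.5] [357.6 119.6] [353.3 121.1] [354.8  87.9]
-74 [347.1 225.2] [360.8 226. ] [333.4 224.4] [362.4  81.7] [359.2 119.6] [354.7 121.1] [357.3  88. ]
```

The cup is at (0.4565,0.3035) with yaw of about -66.5°; its bowl ellipse, spout and tab agree. I'll align and lean the tool.

>>> {"fn": "step_arm", "kwargs": {
  "moves": [
    {"dp":[0,0,0],"dr":[0,0,-0.072],"fingers":0},
    {"dp":[0,0,0],"dr":[0,-0.175,0],"fingers":0},
    {"dp":[0,0,0],"dr":[0,-0.175,0],"fingers":0},
    {"dp":[0,0,0],"dr":[0,-0.175,0],"fingers":0},
    {"dp":[0,0,0],"dr":[0,-0.175,0],"fingers":0}
  ]
}}

```text
time_s: 13.05
tool_pos: [0.44, 0.2512, 0.3012]
tool_rot: [179.7, 40.4, 112.8]
force: [1.1, -1.2, -0.9]
grip_width: 0.0868
grasp_force: 0.0
```

```bash
cat >> h.py <<'E'
def tool():
    o=env.get_obs(); return o['tool_pos'],Ro.from_euler('xyz',o['tool_rot'],degrees=True).as_matrix(),o
CUP=np.array([.4565,.3035,0]); CY=-66.5
def go(target,Rt=None):
    p,R,o=tool(); print("q",o['qpos'].round(0),"p",p.round(4),"rot",o['tool_rot'].round(1),"t",o['time_s'],"dp mm",(R.T@(np.array(target)-p)*1e3).round(1), "" if Rt is None else Ro.from_matrix(R.T@Rt).as_rotvec().round(3))
E
python3 - <<'E'
from h import *
Rc=Ro.from_euler('z',CY,degrees=True).as_matrix()
Rt=Rc@Ro.from_euler('y',-40,degrees=True).as_matrix()@np.diag([-1,1,-1])
g=CUP+Rc@[-.061,0,.076]; T=g+Rt[:,2]*.019; print(T,Rt[:,2])
go(T-.11*Rt[:,2],Rt)
E
```

```text
[0.43704622 0.34824064 0.06144516] [ 0.25631096 -0.58947485 -0.76604444]
q [ -6.  20. -62.  92.  46. 108. -45.] p [0.44   0.2512 0.3012] rot [179.7  40.4 112.8] t 13.05 dp mm [223.6  34.   14.2] [-0.002  0.007 -0.009]
```

>>> {"fn": "step_arm", "kwargs": {
  "moves": [
    {"dp":[45,7,3],"dr":[0,0,0],"fingers":0},
    {"dp":[45,7,3],"dr":[0,0,0],"fingers":0},
    {"dp":[45,7,3],"dr":[0,0,0],"fingers":0},
    {"dp":[45,7,3],"dr":[0,0,0],"fingers":0},
    {"dp":[44,6,2],"dr":[0,0,0],"fingers":0}
  ]
}}

```text
time_s: 13.68
tool_pos: [0.407, 0.4142, 0.1438]
tool_rot: [179.9, 40.1, 112.9]
force: [0.2, -0.4, 0.5]
grip_width: 0.0869
grasp_force: 0.0
```

Run:
```python
from h import *
Rc=Ro.from_euler('z',CY,degrees=True).as_matrix()
Rt=Rc@Ro.from_euler('y',-40,degrees=True).as_matrix()@np.diag([-1,1,-1])
g=CUP+Rc@[-.061,0,.076]; T=g+Rt[:,2]*.019; go(T-.11*Rt[:,2],Rt); p,R,o=tool()
m=env.camera_model("wrist"); im=env.read_camera("wrist")[:,:,::-1].copy(); cv2.imwrite("pics/w9.png",im)
V=cv2.cvtColor(cv2.GaussianBlur(im,(3,3),0),cv2.COLOR_BGR2HSV)[...,2]
print("tcp",proj(m,p),"grip",proj(m,g),"tab corners",[proj(m,CUP+Rc@np.array(q)/1e3).round(0) for q in [(-78,5,94),(-44,5,94),(-78,-5,94),(-44,-5,94)]])
print("\n".join("".join(" .:-=+*#"[::-1][min(7,int(x)//26)] for x in r) for r in V[100:330:6,200:440:3]))
```

```text
q [-30.  44. -55.  83.  53. 109. -65.] p [0.407  0.4142 0.1438] rot [179.9  40.1 112.9] t 13.675 dp mm [-2.6  1.3 -0.3] [-0.005  0.002 -0.008]
tcp [319.90896062 296.50501998] grip [323.29057146 245.34063738] tab corners [array([331., 254.]), array([330., 278.]), array([316., 255.]), array([317., 278.])]
======================+:........................................................
============-====-===+-.........................................................
======================:.........................................................
====================+:..........................................................
=========--==+###*=+-.........................................................:.
-============+###*+=........................................................:...
=-========-===###=+:...........--...............................................
==============*##+-.................:...........................................
===============#*=..............................................................
===============+=:................................................
[... 1663 characters left out ...]
........:-----------..:::::::...........:::-#######*
**#########=........................------------:::::::.....:::.:::::::=########
###########+.......:++++=-:.........------------:::::..........::::--::=########
###########*.....:+++=========++++=.::........::....::::::::..:=++++*++#########
############.....-++++==--=======+=...................:++***++==--=-:::*########
############.....=+++++++++++++++==:...........-=+*+++====--::........:#########
###########+------=+**************+------------++=----===---------:-:::+########
********************************************************************************
********************************************************************************
```

The tab is centred between the fingers and parallel to them, at about column 324. I'll advance and grip.

>>> {"fn": "step_arm", "kwargs": {
  "moves": [
    {"dp":[-2.6,1.3,30],"dr":[0,0,0],"fingers":0},
    {"dp":[0,0,35],"dr":[0,0,0],"fingers":0.3},
    {"dp":[0,0,30],"dr":[0,0,0],"fingers":0.5},
    {"dp":[0,0,15],"dr":[0,0,0],"fingers":0.5},
    {"dp":[0,0,0],"dr":[0,0,0],"fingers":0.5}
  ],
  "squeeze": 60
}}

```text
time_s: 14.35
tool_pos: [0.4369, 0.346, 0.0626]
tool_rot: [-180.0, 40.1, 113.1]
force: [-0.0, 0.5, 0.7]
grip_width: 0.0549
grasp_force: 0.0
```

>>> {"fn": "step_arm", "kwargs": {
  "moves": [
    {"dp":[0,0,0],"dr":[0,0,0],"fingers":0.8},
    {"dp":[0,0,0],"dr":[0,0,0],"fingers":1},
    {"dp":[0,0,0],"dr":[0,0,0],"fingers":1},
    {"dp":[0,0,0],"dr":[0,0,0],"fingers":1},
    {"dp":[0,0,0],"dr":[0,0,0],"fingers":1}
  ]
}}

```text
time_s: 14.98
tool_pos: [0.4366, 0.3469, 0.0632]
tool_rot: [180.0, 40.1, 113.1]
force: [-0.7, -0.5, 1.3]
grip_width: 0.01
grasp_force: 60.0
```

Run:
```python
from h import *
Rc=Ro.from_euler('z',CY,degrees=True).as_matrix()
Rt=Rc@Ro.from_euler('y',-40,degrees=True).as_matrix()@np.diag([-1,1,-1])
g=CUP+Rc@[-.061,0,.076]; go(g+Rt[:,2]*.019,Rt); p,R,o=tool(); print(o['grip_width'],o['grasp_force'],o['force'])
Rg=R.T@Rc; tg=R.T@(CUP-p); np.savez("grasp.npz",R=Rg,t=tg); print(Ro.from_matrix(Rg).as_euler('xyz',degrees=True),tg)
```

```text
q [-23.  44. -53.  93.  56. 100. -66.] p [0.4366 0.3469 0.0632] rot [180.   40.1 113.1] t 14.975 dp mm [1.9 0.9 0.6] [-0.004  0.002 -0.005]
0.00995389504136473 59.99823865480721 [-0.68380544 -0.47418233  1.28877923]
[-179.72793073  -40.10148427  179.55383209] [0.00420096 0.00118916 0.07904872]
```

Gripped at 60 N. Next I'll plan the cup path: the lip position at each tip angle, converted to tool increments.

```bash
cat > plan.py <<'E'
from h import *
POT=np.array([.5506,-.0154,0]); PY=-14.4
Rg=Ro.from_euler('y',40.1,degrees=True).as_matrix().T@np.eye(3)
Rg=(np.diag([-1,1,-1.])@Ro.from_euler('y',40.1,degrees=True).as_matrix()); tg=np.load('grasp.npz')['t'].copy(); tg[1]=0
LIP=np.array([.072,0,.052])
def cupR(yaw,tip): return Ro.from_euler('zy',[yaw,tip],degrees=True)   # intrinsic-free check below
def RC(yaw,tip): return Ro.from_euler('z',yaw,degrees=True).as_matrix()@Ro.from_euler('y',tip,degrees=True).as_matrix()
def toolpose(lip,yaw,tip):
    Rc=RC(yaw,tip); o=np.array(lip)-Rc@LIP; Rt=Rc@Rg.T; return o-Rt@tg,Rt
def cupnow():
    p,R,o=tool(); Rc=R@Rg; c=p+R@tg; return c,Rc,c+Rc@LIP
def rows(way,start=None):
    """way: list of (lip,yaw,tip,n)"""
    p,R,o=tool(); c,Rc,l=cupnow(); e=Ro.from_matrix(Rc).as_euler('ZYX',degrees=True); a=(l,e[0],e[1])
    print("cup",c.round(4),"lip",l.round(4),"yaw tip roll",e.round(1),"t",o['time_s'],"q",o['qpos'].round(0),"grip",o['grip_width'],o['force'].round(1))
    for lip,yaw,tip,n in way:
        for i in range(1,n+1):
            f=i/n; P,Q=toolpose(a[0]+(np.array(lip)-a[0])*f,a[1]+(yaw-a[1])*f,a[2]+(tip-a[2])*f)
            dp=np.round(R.T@(P-p)*1e3,0); dr=np.round(Ro.from_matrix(R.T@Q).as_rotvec(),2); print(dp.astype(int).tolist(),dr.tolist(),np.linalg.norm(dp).round(0),np.degrees(np.linalg.norm(dr)).round(1))
            p=p+R@dp/1e3; R=R@Ro.from_rotvec(dr).as_matrix()
        a=(np.array(lip),yaw,tip)
def inpot(s,z,yaw=-88): # lip s m past the pot centre along pour direction
    d=Ro.from_euler('z',yaw,degrees=True).as_matrix()[:,0]; return POT+s*d+[0,0,z]
E
python3 - <<'E'
from plan import *
c,Rc,l=cupnow(); print(c,Rc.round(2))
rows([(l+[0,0,.11],-66.9,0,5),(inpot(.0,.16)+[0,0.03,0],-88,20,8),(inpot(0,.09),-88,50,7)])
E
```

```text
[ 4.55406664e-01  3.03032328e-01 -3.18170313e-07] [[ 0.39  0.92 -0.  ]
 [-0.92  0.39 -0.  ]
 [ 0.    0.    1.  ]]
cup [ 0.4554  0.303  -0.    ] lip [0.4837 0.2368 0.052 ] yaw tip roll [-66.8  -0.    0. ] t 14.975 q [-23.  44. -53.  93.  56. 100. -66.] grip 0.00995389504136473 [-0.7 -0.5  1.3]
[-14, 0, -17] [0.0, 0.0, -0.0] 22.0 0.0
[-14, 0, -17] [0.0, 0.0, 0.0] 22.0 0.0
[-15, 0, -16] [0.0, 0.0, 0.0] 22.0 0.0
[-14, 0, -17] [0.0, 0.0, 0.0] 22.0 0.0
[-14, 0, -17] [0.0, 0.0, 0.0] 22.0 0.0
[-26, 2, 15] [0.03, 0.04, 0.04] 30.0 3.7
[-26, 4, 15] [0.03, 0.05, 0.03] 30.0 3.8
[-28, 5, 13] [0.02, 0.04, 0.04] 31.0 3.4
[-28, 6, 12] [0.03, 0.04, 0.04] 31.0 3.7
[-29, 7, 11] [0.02, 0.05, 0.04] 32.0 3.8
[-29, 9, 10] [0.02, 0.04, 0.04] 32.0 3.4
[-30, 10, 9] [0.02, 0.05, 0.04] 33.0 3.8
[-30, 11, 8] [0.01, 0.04, 0.05] 33.0 3.7
[-7, 0, 5] [0.0, 0.07, -0.0] 9.0 4.0
[-8, -1, 4] [0.0, 0.08, -0.0] 9.0 4.6
[-9, 0, 5] [0.0, 0.07, -0.0] 10.0 4.0
[-10, 0, 4] [0.0, 0.08, -0.0] 11.0 4.6
[-10, 0, 4] [0.0, 0.07, -0.0] 11.0 4.0
[-11, 0, 4] [0.01, 0.08, -0.0] 12.0 4.6
[-12, 0, 4] [-0.0, 0.07, -0.0] 13.0 4.0
```

>>> {"fn": "step_arm", "kwargs": {
  "moves": [
    {"dp":[-7,0,-8],"dr":[0,0,0],"fingers":1},
    {"dp":[-14,0,-17],"dr":[0,0,0],"fingers":1},
    {"dp":[-18,0,-21],"dr":[0,0,0],"fingers":1},
    {"dp":[-18,0,-21],"dr":[0,0,0],"fingers":1},
    {"dp":[-14,0,-17],"dr":[0,0,0],"fingers":1}
  ]
}}

```text
time_s: 15.6
tool_pos: [0.4369, 0.347, 0.1758]
tool_rot: [179.8, 40.1, 113.0]
force: [0.2, 0.1, -2.1]
grip_width: 0.0095
grasp_force: 60.0
```

>>> {"fn": "step_arm", "kwargs": {
  "moves": [
    {"dp":[-26,2,15],"dr":[0.03,0.04,0.04],"fingers":1},
    {"dp":[-26,4,15],"dr":[0.03,0.05,0.03],"fingers":1},
    {"dp":[-28,5,13],"dr":[0.02,0.04,0.04],"fingers":1},
    {"dp":[-28,6,12],"dr":[0.03,0.04,0.04],"fingers":1},
    {"dp":[-29,7,11],"dr":[0.02,0.05,0.04],"fingers":1}
  ]
}}

```text
time_s: 16.23
tool_pos: [0.5059, 0.2097, 0.199]
tool_rot: [-179.9, 27.4, 99.9]
force: [-0.3, 0.3, -0.6]
grip_width: 0.01
grasp_force: 60.0
```

Run:
```python
from plan import *
rows([(inpot(.0,.16)+[0,0.03,0],-88,20,3),(inpot(0,.095),-88,48,7)])
```

```text
cup [0.5114 0.1775 0.1269] lip [0.5254 0.097  0.1619] yaw tip roll [-80.1  12.7  -0.1] t 16.225 q [  5.  27. -60.  93.  42.  95. -50.] grip 0.01003168167497892 [-0.3  0.3 -0.6]
[-29, 9, 10] [0.02, 0.04, 0.04] 32.0 3.4
[-29, 10, 9] [0.02, 0.05, 0.04] 32.0 3.8
[-30, 11, 8] [0.01, 0.04, 0.05] 33.0 3.7
[-7, -1, 5] [0.0, 0.07, -0.0] 9.0 4.0
[-7, 0, 4] [0.0, 0.07, -0.0] 8.0 4.0
[-9, 0, 4] [0.0, 0.07, -0.0] 10.0 4.0
[-9, 0, 4] [0.0, 0.07, -0.0] 10.0 4.0
[-10, 0, 4] [0.0, 0.07, -0.0] 11.0 4.0
[-10, 0, 4] [0.01, 0.07, -0.0] 11.0 4.1
[-11, 0, 3] [-0.0, 0.07, -0.0] 11.0 4.0
```

>>> {"fn": "step_arm", "kwargs": {
  "moves": [
    {"dp":[-29,9,10],"dr":[0.02,0.04,0.04],"fingers":1},
    {"dp":[-29,10,9],"dr":[0.02,0.05,0.04],"fingers":1},
    {"dp":[-30,11,8],"dr":[0.01,0.04,0.05],"fingers":1},
    {"dp":[-7,-1,5],"dr":[0,0.07,0],"fingers":1},
    {"dp":[-7,0,4],"dr":[0,0.07,0],"fingers":1}
  ]
}}

```text
time_s: 16.85
tool_pos: [0.5463, 0.1071, 0.2073]
tool_rot: [179.7, 12.0, 91.9]
force: [-0.6, -0.3, -0.9]
grip_width: 0.0098
grasp_force: 60.0
```

>>> {"fn": "step_arm", "kwargs": {
  "moves": [
    {"dp":[-9,0,4],"dr":[0,0.07,0],"fingers":1},
    {"dp":[-9,0,4],"dr":[0,0.07,0],"fingers":1},
    {"dp":[-10,0,4],"dr":[0,0.07,0],"fingers":1},
    {"dp":[-10,0,4],"dr":[0,0.07,0],"fingers":1},
    {"dp":[-11,0,3],"dr":[0,0.07,0],"fingers":1}
  ]
}}

```text
time_s: 17.48
tool_pos: [0.5478, 0.057, 0.1913]
tool_rot: [179.7, -8.0, 92.0]
force: [0.3, 0.1, -1.8]
grip_width: 0.0096
grasp_force: 60.0
```

Run:
```python
from plan import *
rows([(inpot(.006,.050),-88,50,5)])
m=env.camera_model("wrist"); im=env.read_camera("wrist")[:,:,::-1].copy(); cv2.imwrite("pics/w10.png",im)
c,Rc,l=cupnow()
V=cv2.cvtColor(cv2.GaussianBlur(im,(3,3),0),cv2.COLOR_BGR2HSV)[...,2]
print("lip",proj(m,l),"sides",[proj(m,c+Rc@np.array(q)/1e3).round(0) for q in [(72,16,52),(72,-16,52),(0,43,42),(0,-43,42),(-43,0,42)]])
Rp=Ro.from_euler('z',PY,degrees=True).as_matrix()
print("walls inner",[proj(m,POT+Rp@np.array(q)/1e3).round(0) for q in [(30,30,60),(30,-30,60),(-30,-30,60),(-30,30,60)]])
print("\n".join("".join("#*+=-:. "[min(7,int(x)//24)] for x in r) for r in V[0:300:6,160:480:3]))
```

```text
cup [0.5477 0.0722 0.1136] lip [ 0.5508 -0.0146  0.0948] yaw tip roll [-87.7  48.1   0.4] t 17.475 q [ 54.  18. -67.  99.   9.  73. -12.] grip 0.009624472522933848 [ 0.3  0.1 -1.8]
[-3, 0, 8] [0.01, 0.01, -0.0] 9.0 0.8
[-3, 0, 8] [-0.0, 0.0, -0.0] 9.0 0.0
[-4, 0, 8] [-0.0, 0.01, -0.0] 9.0 0.6
[-3, 0, 8] [-0.01, 0.01, -0.0] 9.0 0.8
[-3, 0, 8] [0.0, 0.0, 0.0] 9.0 0.0
lip [321.19752931 353.67781224] sides [array([342., 354.]), array([301., 354.]), array([389., 305.]), array([253., 304.]), array([322., 273.])]
walls inner [array([365., 309.]), array([344., 372.]), array([279., 354.]), array([298., 290.])]
..........................................................:................................................
....................................................:......:...............................................
..........................................................:................................................
..........................................................:................................................
.....................................................:.::..
[... 4208 characters left out ...]
###*=====++++++:                      =**=--=+====+*
                                     .++++++====---#######+---=====++++=                     -**+----=:----
                                    =++=----:--::--#######+:::--:-----=++:                   -**+-=--==-=--
                                  :=--=------###+++#######*++*##+:----==--=.                 :**+===+----=+
                                 :-===----::-####################-:----==+=-:                :**+=---------
     .*###################################*:*####################=-####################################+---
   .+#####################################*=######################-######################################*+
```

Run:
```python
from plan import *
m=env.camera_model("wrist"); c,Rc,l=cupnow()
a=np.radians(np.arange(90,271,15)); print("foot",[proj(m,c+Rc@np.array([.030*np.cos(t),.030*np.sin(t),0])).round(0).tolist() for t in a])
im=cv2.imread("pics/w10.png"); V=cv2.cvtColor(im,cv2.COLOR_BGR2HSV)[...,2]
print("col 300/325/340 edges",[(u,[int(x) for x in V[200:240:2,u]]) for u in (300,326,350)])
```

```text
foot [[365.0, 242.0], [365.0, 236.0], [361.0, 229.0], [355.0, 224.0], [345.0, 219.0], [334.0, 217.0], [322.0, 216.0], [309.0, 217.0], [298.0, 219.0], [289.0, 224.0], [282.0, 229.0], [279.0, 236.0], [278.0, 242.0]]
col 300/325/340 edges [(300, [173, 173, 172, 172, 173, 171, 172, 173, 172, 173, 116, 123, 124, 125, 121, 121, 64, 58, 61, 62]), (326, [99, 177, 177, 174, 176, 173, 173, 172, 120, 121, 122, 122, 122, 124, 17, 18, 19, 19, 19, 20]), (350, [173, 175, 174, 176, 174, 174, 173, 173, 175, 173, 159, 113, 120, 123, 117, 120, 121, 87, 61, 64])]
```

The foot edge is seen at row 216, exactly as predicted, so the cup hasn't slipped. I'll lower the spout between the walls.

>>> {"fn": "step_arm", "kwargs": {
  "moves": [
    {"dp":[-3,0,8],"dr":[0,0.01,0],"fingers":1},
    {"dp":[-3,0,8],"dr":[0,0.01,0],"fingers":1},
    {"dp":[-4,0,8],"dr":[0,0.01,0],"fingers":1},
    {"dp":[-3,0,8],"dr":[0,0,0],"fingers":1},
    {"dp":[-3,0,8],"dr":[0,0,0],"fingers":1}
  ]
}}

```text
time_s: 18.15
tool_pos: [0.5487, 0.0485, 0.148]
tool_rot: [179.7, -9.7, 92.0]
force: [0.3, -0.8, -1.1]
grip_width: 0.0096
grasp_force: 60.0
```

Run:
```python
from plan import *
rows([(inpot(.006,.047),-88,52,4),(inpot(.006,.047),-88,53,1),(inpot(.004,.043),-88,62,5),(inpot(.001,.038),-88,74,7),(inpot(-.002,.036),-88,86,8)])
```

```text
cup [0.5485 0.0659 0.0708] lip [ 0.5515 -0.0202  0.0494] yaw tip roll [-87.7  49.8   0.4] t 18.15 q [ 54.  21. -66. 102.  10.  68. -11.] grip 0.009569341194901049 [ 0.3 -0.8 -1.1]
[-1, 0, 0] [0.01, 0.01, -0.0] 1.0 0.8
[-1, 0, -1] [-0.0, 0.01, -0.0] 1.0 0.6
[-2, 0, 0] [-0.01, 0.01, -0.0] 2.0 0.8
[-1, 0, 0] [0.0, 0.01, 0.0] 1.0 0.6
[-1, 0, -2] [0.0, 0.02, 0.0] 2.0 1.1
[-3, 0, -1] [0.0, 0.03, 0.0] 3.0 1.7
[-2, 0, -2] [0.0, 0.03, 0.0] 3.0 1.7
[-3, 0, -2] [0.0, 0.03, 0.0] 4.0 1.7
[-3, 0, -2] [0.0, 0.03, 0.0] 4.0 1.7
[-2, 0, -1] [0.0, 0.03, 0.0] 2.0 1.7
[-3, 0, -2] [0.0, 0.03, 0.0] 4.0 1.7
[-2, 0, -2] [0.0, 0.03, 0.0] 3.0 1.7
[-3, 0, -1] [0.0, 0.03, 0.0] 3.0 1.7
[-2, 0, -2] [0.0, 0.03, 0.0] 3.0 1.7
[-3, 0, -1] [0.0, 0.03, 0.0] 3.0 1.7
[-2, 0, -2] [0.0, 0.03, 0.0] 3.0 1.7
[-3, 0, -2] [0.0, 0.03, 0.0] 4.0 1.7
[-2, 0, -2] [0.0, 0.03, 0.0] 3.0 1.7
[-2, 0, -1] [0.0, 0.02, 0.0] 2.0 1.1
[-2, 0, -2] [0.0, 0.03, 0.0] 3.0 1.7
[-3, 0, -2] [0.0, 0.03, 0.0] 4.0 1.7
[-2, 0, -2] [0.0, 0.02, 0.0] 3.0 1.1
[-2, 0, -1] [0.0, 0.03, 0.0] 2.0 1.7
[-2, 0, -2] [0.0, 0.03, 0.0] 3.0 1.7
[-2, 0, -2] [0.0, 0.02, 0.0] 3.0 1.1
```

>>> {"fn": "step_arm", "kwargs": {
  "moves": [
    {"dp":[-1,0,0],"dr":[0,0.01,0],"fingers":1},
    {"dp":[-1,0,-1],"dr":[0,0.01,0],"fingers":1},
    {"dp":[-2,0,0],"dr":[0,0.01,0],"fingers":1},
    {"dp":[-1,0,0],"dr":[0,0.01,0],"fingers":1},
    {"dp":[-1,0,-2],"dr":[0,0.02,0],"fingers":1}
  ]
}}

```text
time_s: 18.77
tool_pos: [0.5489, 0.0417, 0.1505]
tool_rot: [179.7, -13.2, 92.0]
force: [0.5, -0.3, -1.5]
grip_width: 0.0095
grasp_force: 60.0
```

>>> {"fn": "step_arm", "kwargs": {
  "moves": [
    {"dp":[-3,0,-1],"dr":[0,0.03,0],"fingers":1},
    {"dp":[-2,0,-2],"dr":[0,0.03,0],"fingers":1},
    {"dp":[-3,0,-2],"dr":[0,0.03,0],"fingers":1},
    {"dp":[-3,0,-2],"dr":[0,0.03,0],"fingers":1},
    {"dp":[-2,0,-1],"dr":[0,0.03,0],"fingers":1}
  ]
}}

```text
time_s: 19.4
tool_pos: [0.5496, 0.0264, 0.1544]
tool_rot: [179.7, -21.9, 92.0]
force: [0.2, 0.1, -2.2]
grip_width: 0.0098
grasp_force: 60.0
```

Run:
```python
from plan import *
rows([(inpot(.001,.038),-88,74,7),(inpot(-.002,.036),-88,87,8)])
```

```text
cup [0.5488 0.0597 0.0826] lip [ 0.5517 -0.02    0.0435] yaw tip roll [-87.6  62.    0.6] t 19.4 q [ 64.  26. -68. 101.   3.  69.  -1.] grip 0.009842419905951149 [ 0.2  0.1 -2.2]
[-2, 0, -2] [0.01, 0.03, -0.01] 3.0 1.9
[-3, 0, -1] [-0.0, 0.03, 0.01] 3.0 1.8
[-2, 0, -2] [-0.0, 0.03, -0.0] 3.0 1.7
[-3, 0, -1] [-0.0, 0.03, -0.0] 3.0 1.7
[-2, 0, -2] [-0.0, 0.03, -0.0] 3.0 1.7
[-3, 0, -1] [-0.0, 0.03, -0.0] 3.0 1.7
[-3, -1, -2] [-0.01, 0.03, -0.0] 4.0 1.8
[-2, 0, -2] [0.0, 0.03, -0.0] 3.0 1.7
[-2, 0, -2] [0.0, 0.03, -0.0] 3.0 1.7
[-2, 1, -2] [0.0, 0.03, -0.0] 3.0 1.7
[-3, 0, -2] [0.0, 0.02, -0.0] 4.0 1.1
[-2, 0, -2] [0.0, 0.03, -0.0] 3.0 1.7
[-2, 0, -1] [0.0, 0.03, 0.0] 2.0 1.7
[-3, 0, -2] [0.0, 0.03, 0.0] 4.0 1.7
[-2, 0, -2] [0.0, 0.03, 0.0] 3.0 1.7
```

>>> {"fn": "step_arm", "kwargs": {
  "moves": [
    {"dp":[-2,0,-2],"dr":[0,0.03,0],"fingers":1},
    {"dp":[-3,0,-1],"dr":[0,0.03,0],"fingers":1},
    {"dp":[-2,0,-2],"dr":[0,0.03,0],"fingers":1},
    {"dp":[-3,0,-1],"dr":[0,0.03,0],"fingers":1},
    {"dp":[-2,0,-2],"dr":[0,0.03,0],"fingers":1}
  ]
}}

```text
time_s: 20.02
tool_pos: [0.55, 0.0123, 0.1564]
tool_rot: [179.7, -30.4, 92.1]
force: [0.6, -0.8, -2.5]
grip_width: 0.0096
grasp_force: 60.0
```

>>> {"fn": "step_arm", "kwargs": {
  "moves": [
    {"dp":[-3,0,-1],"dr":[0,0.03,0],"fingers":1},
    {"dp":[-3,0,-2],"dr":[0,0.03,0],"fingers":1},
    {"dp":[-2,0,-2],"dr":[0,0.03,0],"fingers":1},
    {"dp":[-2,0,-2],"dr":[0,0.03,0],"fingers":1},
    {"dp":[-2,0,-2],"dr":[0,0.03,0],"fingers":1}
  ]
}}

```text
time_s: 20.65
tool_pos: [0.5506, -0.0026, 0.1575]
tool_rot: [179.6, -39.0, 92.2]
force: [-0.1, 0.4, -1.2]
grip_width: 0.0094
grasp_force: 60.0
```

Run:
```python
from plan import *
rows([(inpot(-.002,.036),-88,88,6)])
```

```text
cup [0.5491 0.0504 0.0987] lip [ 0.5515 -0.0141  0.0378] yaw tip roll [-86.6  79.1   1.5] t 20.65 q [ 72.  38. -69.  98.  -4.  72.   9.] grip 0.009400789533009693 [-0.1  0.4 -1.2]
[-2, 0, -2] [0.02, 0.03, -0.01] 3.0 2.1
[-3, 0, -2] [-0.01, 0.02, -0.0] 4.0 1.3
[-2, 0, -1] [0.0, 0.03, 0.0] 2.0 1.7
[-2, 0, -2] [-0.0, 0.02, 0.01] 3.0 1.3
[-3, 0, -2] [-0.0, 0.03, -0.0] 4.0 1.7
[-2, -1, -2] [-0.01, 0.02, 0.0] 3.0 1.3
```

>>> {"fn": "step_arm", "kwargs": {
  "moves": [
    {"dp":[-2,0,-2],"dr":[0,0.03,0],"fingers":1},
    {"dp":[-3,0,-2],"dr":[0,0.03,0],"fingers":1},
    {"dp":[-2,0,-1],"dr":[0,0.03,0],"fingers":1},
    {"dp":[-2,0,-2],"dr":[0,0.03,0],"fingers":1},
    {"dp":[-3,0,-2],"dr":[0,0.04,0],"fingers":1}
  ]
}}

```text
time_s: 21.28
tool_pos: [0.5511, -0.0173, 0.1561]
tool_rot: [179.6, -48.2, 92.3]
force: [0.1, -0.3, -0.9]
grip_width: 0.0096
grasp_force: 60.0
```

>>> {"fn": "step_arm", "kwargs": {
  "moves": [
    {"dp":[0,0,0],"dr":[0,0,0],"fingers":1},
    {"dp":[0,0,0],"dr":[0,0,0],"fingers":1},
    {"dp":[0,0,0],"dr":[0,0,0],"fingers":1},
    {"dp":[0,0,0],"dr":[0,0,0],"fingers":1},
    {"dp":[0,0,0],"dr":[0,0,0],"fingers":1}
  ]
}}

```text
time_s: 21.9
tool_pos: [0.551, -0.0171, 0.1561]
tool_rot: [179.6, -48.1, 92.3]
force: [-0.3, 0.7, -2.1]
grip_width: 0.0097
grasp_force: 60.0
```

Run:
```python
from plan import *
f=[env.get_obs()['force'][2] for _ in range(3)]; print(f)
# back out: raise first keeping tip, then untip while moving back to the start place
rows([(inpot(-.004,.080),-88,80,3),(inpot(-.004,.13),-88,45,7),(inpot(-.14,.16),-80,10,7)])
```

```text
[np.float64(-2.133372571113065), np.float64(-2.133372571113065), np.float64(-2.133372571113065)]
cup [0.5491 0.0445 0.1064] lip [ 0.5513 -0.0097  0.0361] yaw tip roll [-79.2  88.2   8.8] t 21.9 q [ 74.  45. -68.  96.  -6.  75.  13.] grip 0.00968501012879175 [-0.3  0.7 -2.1]
[15, 1, -6] [0.08, -0.05, -0.07] 16.0 6.7
[14, -1, -7] [-0.04, -0.04, 0.04] 16.0 4.0
[13, 1, -7] [-0.03, -0.05, 0.04] 15.0 4.1
[12, 0, 3] [-0.0, -0.09, -0.0] 12.0 5.2
[11, 0, 2] [-0.0, -0.09, -0.0] 11.0 5.2
[11, -1, 1] [-0.0, -0.08, -0.0] 11.0 4.6
[10, 0, 1] [-0.0, -0.09, -0.0] 10.0 5.2
[9, 0, 1] [-0.0, -0.09, -0.0] 9.0 5.2
[9, 0, 1] [-0.0, -0.09, -0.0] 9.0 5.2
[9, 0, 1] [-0.0, -0.08, -0.0] 9.0 4.6
[27, -1, 5] [-0.0, -0.09, -0.02] 27.0 5.3
[26, -2, 3] [-0.0, -0.09, -0.02] 26.0 5.3
[26, -1, 2] [-0.0, -0.09, -0.02] 26.0 5.3
[26, -1, 0] [-0.01, -0.08, -0.02] 26.0 4.8
[24, 0, -2] [-0.01, -0.09, -0.02] 24.0 5.3
[24, -1, -3] [-0.0, -0.09, -0.02] 24.0 5.3
[23, 0, -4] [-0.01, -0.08, -0.01] 23.0 4.7
```

>>> {"fn": "step_arm", "kwargs": {
  "moves": [
    {"dp":[11,0,-10],"dr":[0,0,0],"fingers":1},
    {"dp":[15,0,-13],"dr":[0,0,0],"fingers":1},
    {"dp":[15,0,-13],"dr":[0,0,0],"fingers":1},
    {"dp":[15,0,-13],"dr":[0,0,0],"fingers":1},
    {"dp":[11,0,-10],"dr":[0,0,0],"fingers":1}
  ]
}}

```text
time_s: 22.52
tool_pos: [0.5508, -0.0164, 0.247]
tool_rot: [179.5, -48.1, 92.3]
force: [-0.5, -1.0, -0.5]
grip_width: 0.0092
grasp_force: 60.0
```

Run:
```python
from plan import *
Z=CUP+[0,0,.06]; L=lambda yaw,z,xy=(.4565,.3035): np.array([*xy,z])+RC(yaw,0)@LIP
rows([(inpot(-.10,.14),-86,45,6),(inpot(-.16,.145),-82,15,4),(L(-67,.06),-67,0,8)])
im=env.read_camera("top")[:,:,::-1].copy(); cv2.imwrite("pics/t2.png",im); m=env.camera_model("top")
V=cv2.cvtColor(im,cv2.COLOR_BGR2HSV)[...,2]; print(proj(m,POT+[0,0,.017]))
print("\n".join(" ".join("%3d"%x for x in r) for r in V[230:256,320:346]))
```

```text
cup [0.549  0.0452 0.1973] lip [ 0.5512 -0.009   0.127 ] yaw tip roll [-77.7  88.1  10.4] t 22.525 q [ 76.  40. -72.  91. -10.  82.  10.] grip 0.009159417535394947 [-0.5 -1.  -0.5]
[22, -1, 21] [0.11, -0.13, -0.11] 30.0 11.6
[23, 3, 20] [-0.01, -0.12, 0.02] 31.0 7.0
[24, 3, 18] [-0.01, -0.13, 0.02] 30.0 7.6
[25, 3, 16] [-0.01, -0.12, 0.02] 30.0 7.0
[26, 3, 14] [-0.01, -0.13, 0.03] 30.0 7.7
[26, 2, 12] [-0.0, -0.12, 0.02] 29.0 7.0
[25, -1, 12] [-0.0, -0.13, -0.02] 28.0 7.5
[25, -1, 10] [-0.0, -0.13, -0.01] 27.0 7.5
[25, 0, 8] [-0.01, -0.14, -0.02] 26.0 8.1
[25, -1, 6] [-0.0, -0.13, -0.02] 26.0 7.5
[16, -10, 1] [-0.02, -0.03, -0.03] 19.0 2.7
[16, -9, 1] [-0.01, -0.03, -0.02] 18.0 2.1
[16, -9, 0] [-0.02, -0.03, -0.03] 18.0 2.7
[16, -8, 0] [-0.02, -0.04, -0.03] 18.0 3.1
[16, -8, -1] [-0.01, -0.03, -0.03] 18.0 2.5
[16, -8, -1] [-0.02, -0.03, -0.02] 18.0 2.4
[16, -7, -2] [-0.02, -0.03, -0.03] 18.0 2.7
[15, -7, -2] [-0.02, -0.04, -0.03] 17.0 3.1
[332.19303815 242.9365983 ]
103 101 102 101  97  92  99  98 100 102 106 106  99  98  96  93  86  69  57  39  15   9   9  18   8  12
102 103 100 101
[... 1884 characters left out ...]
 127 124 126 125 128 125 128 125 127 127 126 127 122 126 122 118 120 124 126
 83  88  86  90  94 101 113 124 128 126 126 124 127 123 125 129 127 128 129 129 124 118 116 120 123 119
 78  77  82  86  89  97 114 121 129 126 126 127 128 128 128 129 126 125 126 127 123 123 120 122 122 119
 72  76  76  77  86  95 110 116 120 122 123 128 127 128 127 129 127 127 126 130 125 123 127 125 123 120
 77  72  70  67  78  87 107 115 119 122 121 121 121 125 123 126 124 126 125 124 120 121 126 125 124 125
 89  79  67  68  69  86 101 116 122 122 122 118 123 122 124 125 122 118 124 122 114 115 120 122 122 126
103  96  95  86  74  78  93 104 113 117 120 118 122 123 123 123 118 118 119 120 113 111 118 121 117 124
```

>>> {"fn": "step_arm", "kwargs": {
  "moves": [
    {"dp":[22,0,21],"dr":[0,-0.12,0],"fingers":1},
    {"dp":[23,2,20],"dr":[0,-0.12,0],"fingers":1},
    {"dp":[24,2,18],"dr":[0,-0.12,0],"fingers":1},
    {"dp":[25,2,16],"dr":[0,-0.12,0],"fingers":1},
    {"dp":[26,1,14],"dr":[0,-0.12,0],"fingers":1}
  ]
}}

```text
time_s: 23.2
tool_pos: [0.5523, 0.1341, 0.2402]
tool_rot: [179.7, -13.5, 92.0]
force: [0.4, -0.8, -1.9]
grip_width: 0.0097
grasp_force: 60.0
```

>>> {"fn": "step_arm", "kwargs": {
  "moves": [
    {"dp":[26,1,12],"dr":[0,-0.12,0],"fingers":1},
    {"dp":[25,0,12],"dr":[0,-0.13,0],"fingers":1},
    {"dp":[25,0,10],"dr":[0,-0.13,0],"fingers":1},
    {"dp":[25,0,8],"dr":[0,-0.14,0],"fingers":1},
    {"dp":[25,0,6],"dr":[0,-0.13,0],"fingers":1}
  ]
}}

```text
time_s: 23.82
tool_pos: [0.5492, 0.26, 0.1909]
tool_rot: [179.7, 23.7, 91.8]
force: [0.7, -1.1, -0.6]
grip_width: 0.0097
grasp_force: 60.0
```

Run:
```python
from plan import *
L=lambda yaw,z,xy=(.4565,.3035): np.array([*xy,z])+RC(yaw,0)@LIP
rows([(L(-67,.06),-67,0,10),(L(-67,.004),-67,0,5)])
im=env.read_camera("top")[:,:,::-1].copy(); cv2.imwrite("pics/t3.png",im); m=env.camera_model("top")
V=cv2.cvtColor(im,cv2.COLOR_BGR2HSV)[...,2]; print(proj(m,POT+[0,0,.017]))
print("\n".join(" ".join("%3d"%x for x in r) for r in V[230:258,319:347]))
```

```text
cup [0.5505 0.2321 0.1168] lip [0.5532 0.1484 0.1464] yaw tip roll [-88.   16.4   0.3] t 23.825 q [ -2.  34. -54.  82.  41.  97. -55.] grip 0.009656530956104354 [ 0.7 -1.1 -0.6]
[12, -11, 2] [-0.01, -0.03, -0.04] 16.0 2.9
[12, -10, 1] [-0.02, -0.03, -0.03] 16.0 2.7
[13, -10, 2] [-0.01, -0.03, -0.03] 17.0 2.5
[12, -10, 0] [-0.02, -0.02, -0.03] 16.0 2.4
[13, -9, 1] [-0.02, -0.03, -0.04] 16.0 3.1
[13, -9, 0] [-0.02, -0.03, -0.03] 16.0 2.7
[13, -9, 0] [-0.02, -0.03, -0.03] 16.0 2.7
[13, -8, -1] [-0.02, -0.03, -0.03] 15.0 2.7
[13, -8, -1] [-0.03, -0.03, -0.02] 15.0 2.7
[12, -8, -2] [-0.02, -0.03, -0.03] 15.0 2.7
[8, 0, 9] [0.0, 0.0, -0.0] 12.0 0.0
[7, 0, 8] [0.0, 0.0, -0.0] 11.0 0.0
[7, 0, 9] [0.0, 0.0, -0.0] 11.0 0.0
[7, 0, 8] [0.0, 0.0, -0.0] 11.0 0.0
[8, 0, 9] [0.0, 0.0, -0.0] 12.0 0.0
[332.19303815 242.9365983 ]
124 121 115 112 108  97  95 102 101 104 107 121 121 120 119 119 124 122 122 120 126 125 122 113 119 125 122 126
120 120 114 118 110  97  96  87  78  83  88 100 103 102 100 113 115 120 118 121 119 127 120 120 118 125 123 123
124 124 121 118 111 102  99 102  98  97  91  88  86  
[... 2158 characters left out ...]
 123 122 123 120 122 117 121
116 118 121 124 122 126 124 122 124 122 125 127 125 127 128 125 124 128 123 124 130 125 124 126 122 123 119 126
115 120 121 117 119 125 124 120 118 120 124 122 120 119 126 124 125 121 127 126 124 124 119 124 125 126 125 122
105 102 112 116 116 120 115 117 117 117 121 120 124 122 123 124 121 121 124 126 123 113 112 120 121 120 125 123
109 106 108 107 107 109 106 108 110 114 118 121 118 121 123 123 122 119 124 126 116 111 109 114 117 116 120 124
121 119 116 116 108 106 101 103  98 103 107 105 105 115 114 119 120 116 124 123 119 118 116 115 115 114 119 129
122 123 122 122 113 116 116 114 110 108 107 103 102 102 103 108 109 119 125 118 114 120 123 118 117 123 120 123
```

>>> {"fn": "step_arm", "kwargs": {
  "moves": [
    {"dp":[12,-11,2],"dr":[-0.01,-0.03,-0.04],"fingers":1},
    {"dp":[12,-10,1],"dr":[-0.02,-0.03,-0.03],"fingers":1},
    {"dp":[13,-10,2],"dr":[-0.01,-0.03,-0.03],"fingers":1},
    {"dp":[12,-10,0],"dr":[-0.02,-0.02,-0.03],"fingers":1},
    {"dp":[13,-9,1],"dr":[-0.02,-0.03,-0.04],"fingers":1}
  ]
}}

```text
time_s: 24.5
tool_pos: [0.4942, 0.305, 0.1581]
tool_rot: [-179.9, 31.6, 102.8]
force: [0.9, -0.7, -0.7]
grip_width: 0.0093
grasp_force: 60.0
```

>>> {"fn": "step_arm", "kwargs": {
  "moves": [
    {"dp":[13,-9,0],"dr":[-0.02,-0.03,-0.03],"fingers":1},
    {"dp":[13,-9,0],"dr":[-0.02,-0.03,-0.03],"fingers":1},
    {"dp":[13,-8,-1],"dr":[-0.02,-0.03,-0.03],"fingers":1},
    {"dp":[13,-8,-1],"dr":[-0.03,-0.03,-0.02],"fingers":1},
    {"dp":[12,-8,-2],"dr":[-0.02,-0.03,-0.03],"fingers":1}
  ]
}}

```text
time_s: 25.12
tool_pos: [0.4375, 0.3462, 0.1241]
tool_rot: [179.7, 40.2, 112.9]
force: [0.7, -0.0, -1.6]
grip_width: 0.0094
grasp_force: 60.0
```

Run:
```python
from plan import *
L=lambda yaw,z,xy=(.4565,.3035): np.array([*xy,z])+RC(yaw,0)@LIP
rows([(L(-67,.003),-67,0,5)])
m=env.camera_model("wrist"); im=env.read_camera("wrist")[:,:,::-1].copy(); cv2.imwrite("pics/w11.png",im)
c,Rc,l=cupnow(); print("floor px",proj(m,c+Rc@[0,0,.005]),"rim",[proj(m,c+Rc@np.array(q)/1e3).round(0) for q in [(43,0,42),(0,43,42),(0,-43,42),(72,0,52)]])
V=cv2.cvtColor(im,cv2.COLOR_BGR2HSV)[...,2]
print("\n".join("".join("#*+=-:. "[min(7,int(x)//24)] for x in r) for r in V[170:300:4,250:400:2]))
```

```text
cup [0.4565 0.3023 0.061 ] lip [0.4844 0.236  0.1131] yaw tip roll [-66.9  -0.1   0.2] t 25.125 q [-23.  39. -53.  91.  53. 102. -62.] grip 0.009408851792240878 [ 0.7 -0.  -1.6]
[8, 0, 9] [0.0, 0.0, -0.0] 12.0 0.0
[7, 0, 8] [0.0, 0.0, -0.0] 11.0 0.0
[8, 0, 9] [0.0, 0.0, -0.0] 12.0 0.0
[8, 0, 9] [0.0, 0.0, -0.0] 12.0 0.0
[7, 1, 9] [0.0, 0.0, -0.0] 11.0 0.0
floor px [317.60659204 243.44089944] rim [array([318., 319.]), array([386., 293.]), array([249., 294.]), array([319., 345.])]
                                                                           
                                                                           
                                                                           
                                                                           
                                                                           
                                                                           
                                                                           
                                                                           
        
[... 1191 characters left out ...]
++=.............
          .+*++++++++=:::::----###########*---::::::-++++++++++:  .        
         +++++-:::-------------###########*-------------:::-++++=   ...... 
       :*+-:----------=###*----###########*----*###=---------::-+*:........
+==:..+-:-=-----------*############################*-----------=-:-+     ..
=====::==------------=##############################=------------=-:::   ..
##################*--+##############################+--+##############+++**
###################--################################--####################
###################-*################################*-####################
###########################################################################
```

>>> {"fn": "step_arm", "kwargs": {
  "moves": [
    {"dp":[8,0,9],"dr":[0,0,0],"fingers":1},
    {"dp":[8,0,9],"dr":[0,0,0],"fingers":1},
    {"dp":[8,0,9],"dr":[0,0,0],"fingers":1},
    {"dp":[8,0,9],"dr":[0,0,0],"fingers":1},
    {"dp":[5,0,6],"dr":[0,0,0],"fingers":1}
  ]
}}

```text
time_s: 25.8
tool_pos: [0.4379, 0.3468, 0.0672]
tool_rot: [179.8, 40.1, 112.7]
force: [0.1, -0.2, -1.1]
grip_width: 0.0096
grasp_force: 60.0
```

>>> {"fn": "step_arm", "kwargs": {
  "moves": [
    {"dp":[1,0,1],"dr":[0,0,0],"fingers":1},
    {"dp":[0.6,0,0.8],"dr":[0,0,0],"fingers":1},
    {"dp":[0.6,0,0.8],"dr":[0,0,0],"fingers":1},
    {"dp":[0,0,0],"dr":[0,0,0],"fingers":1},
    {"dp":[0,0,0],"dr":[0,0,0],"fingers":1}
  ]
}}

```text
time_s: 26.42
tool_pos: [0.4379, 0.3472, 0.065]
tool_rot: [179.7, 40.1, 112.7]
force: [-0.4, -1.1, -1.2]
grip_width: 0.0095
grasp_force: 60.0
```

Run:
```python
from plan import *
rows([])
```

```text
cup [0.4568 0.3034 0.0019] lip [0.4846 0.237  0.0539] yaw tip roll [-67.1  -0.    0.2] t 26.425 q [-24.  43. -51.  93.  55.  99. -66.] grip 0.009505556927607458 [-0.4 -1.1 -1.2]
```

>>> {"fn": "step_arm", "kwargs": {
  "moves": [
    {"dp":[0.6,0,0.8],"dr":[0,0,0],"fingers":1},
    {"dp":[0.6,0,0.8],"dr":[0,0,0],"fingers":1},
    {"dp":[0,0,0],"dr":[0,0,0],"fingers":1},
    {"dp":[0,0,0],"dr":[0,0,0],"fingers":1},
    {"dp":[0,0,0],"dr":[0,0,0],"fingers":1}
  ]
}}

```text
time_s: 27.05
tool_pos: [0.438, 0.3472, 0.0632]
tool_rot: [179.7, 40.1, 112.7]
force: [-0.0, 1.1, 1.8]
grip_width: 0.0098
grasp_force: 60.0
```

In contact with the table. I'll release and retreat along the fingers.

>>> {"fn": "step_arm", "kwargs": {
  "moves": [
    {"dp":[0,0,0],"dr":[0,0,0],"fingers":0.5},
    {"dp":[0,0,0],"dr":[0,0,0],"fingers":0.5},
    {"dp":[0,0,0],"dr":[0,0,0],"fingers":0.3},
    {"dp":[0,0,-20],"dr":[0,0,0],"fingers":0.2},
    {"dp":[0,0,-45],"dr":[0,0,0],"fingers":0.1}
  ]
}}

```text
time_s: 27.68
tool_pos: [0.4215, 0.3848, 0.1128]
tool_rot: [179.9, 40.2, 112.7]
force: [0.1, 0.2, 0.2]
grip_width: 0.0517
grasp_force: 0.0
```

>>> {"fn": "step_arm", "kwargs": {
  "moves": [
    {"dp":[0,0,-50],"dr":[0,0,0],"fingers":0},
    {"dp":[-50,0,-20],"dr":[0,0,0],"fingers":0},
    {"dp":[-50,0,-20],"dr":[0,0,0],"fingers":0},
    {"dp":[-50,0,0],"dr":[0,0,0],"fingers":0},
    {"dp":[-50,0,0],"dr":[0,0,0],"fingers":0}
  ]
}}

```text
time_s: 28.3
tool_pos: [0.4573, 0.2981, 0.3126]
tool_rot: [179.6, 40.1, 112.8]
force: [1.5, -0.6, 0.4]
grip_width: 0.0867
grasp_force: 0.0
```

>>> {"fn": "step_arm", "kwargs": {
  "moves": [
    {"dp":[0,0,0],"dr":[0,0.175,0],"fingers":0},
    {"dp":[0,0,0],"dr":[0,0.175,0],"fingers":0},
    {"dp":[0,0,0],"dr":[0,0.175,0],"fingers":0},
    {"dp":[0,0,0],"dr":[0,0.175,0],"fingers":0},
    {"dp":[0,0,0],"dr":[0,0,0],"fingers":0}
  ]
}}

```text
time_s: 28.92
tool_pos: [0.4614, 0.2926, 0.3114]
tool_rot: [179.7, 0.2, 112.3]
force: [0.4, -0.5, -0.1]
grip_width: 0.0866
grasp_force: 0.0
```

Run:
```python
from plan import *
p,R,o=tool(); print(p,o['tool_rot'],o['time_s'])
m=env.camera_model("wrist"); im=env.read_camera("wrist")[:,:,::-1].copy(); cv2.imwrite("pics/w12.png",im)
print("cup",proj(m,[.4565,.3035,.042]),"pot",proj(m,POT+[0,0,.01]),"target dp to pot view",(R.T@(np.array([.53,.03,.30])-p)*1e3).round(0))
u,v=proj(m,[.4565,.3035,.042]).astype(int); V=cv2.cvtColor(im,cv2.COLOR_BGR2HSV)[...,2]
print("\n".join("".join("#*+=-:. "[min(7,int(x)//24)] for x in r) for r in V[max(0,v-90):v+80:4,max(0,u-80):u+80:2]))
```

```text
[0.46137387 0.29255871 0.31136976] [179.68721051   0.18286047 112.25642041] 28.925
cup [320.36626404 187.84206084] pot [298.65645724 400.77369074] target dp to pot view [-269.  -36.   12.]
============--------- .. .... .   . .......................................:....
===========---------.. ..... .. ................................................
==========---------:  . .. . .::. .......  .....................................
--====----==-=----: ..... ............ ..   .. ..... ...........................
=-------=-==-==---.. ...    ...  .............. ... ............................
----=------------: .......  .... .. ... .. .... ....   .........................
---------=------: ...... ... .. ......-****:..   .. .  .  ......................
---------------- .......... .. ...  . +****:.  ...     ..  . ...................
-==-==---------..  .......... ...   ..+****:.  . .      . .   ..................
----===--------   ............ . .. . -****:..         .... .. .................
-------------: ....    .......... ....-****: .. .         ..   .. ..............
-------------.....  
[... 1871 characters left out ...]
.. ...------------:--...............................
-........................... .....:-------:---:-:........................:..::..
..:-=-............................:-------------:..................:.:::::::....
..... .:-==.......................:----:---------................::.............
............::==: ...........................................:.:..:.....::::::::
............... ..:-=- ....... ... .......................::::.......:......:::-
..................    .:-=-........................................:......----::
.................   ..   ...:-==. ......................:..............--:..:...
.................   .  ....  ....::==: ...............:..............--.........
```

>>> {"fn": "step_arm", "kwargs": {
  "moves": [
    {"dp":[-42,-4,0],"dr":[0,0,0],"fingers":0},
    {"dp":[-42,-4,0],"dr":[0,0,0],"fingers":0},
    {"dp":[-42,-4,0],"dr":[0,0,0],"fingers":0},
    {"dp":[-42,-4,0],"dr":[0,0,0],"fingers":0},
    {"dp":[-42,-4,0],"dr":[0,0,0],"fingers":0}
  ]
}}

```text
time_s: 29.6
tool_pos: [0.5203, 0.099, 0.3107]
tool_rot: [179.8, 0.1, 113.3]
force: [0.3, 0.4, 0.3]
grip_width: 0.0871
grasp_force: 0.0
```

>>> {"fn": "step_arm", "kwargs": {
  "moves": [
    {"dp":[-42,-4,0],"dr":[0,0,0],"fingers":0},
    {"dp":[-42,-4,0],"dr":[0,0,0],"fingers":0},
    {"dp":[-42,-4,0],"dr":[0,0,0],"fingers":0},
    {"dp":[-42,-4,0],"dr":[0,0,0],"fingers":0},
    {"dp":[0,0,0],"dr":[0,0,0],"fingers":0}
  ]
}}

```text
time_s: 30.22
tool_pos: [0.5724, -0.0653, 0.3096]
tool_rot: [179.9, 0.0, 112.9]
force: [0.0, 0.4, 0.0]
grip_width: 0.0871
grasp_force: 0.0
```

Run:
```python
from plan import *
p,R,o=tool(); print(p,o['time_s'])
m=env.camera_model("wrist"); im=env.read_camera("wrist")[:,:,::-1].copy(); cv2.imwrite("pics/w13.png",im)
Rp=Ro.from_euler('z',PY,degrees=True).as_matrix()
print("floor corners",[proj(m,POT+Rp@np.array(q)/1e3).round(0).tolist() for q in [(30,30,10),(30,-30,10),(-30,-30,10),(-30,30,10)]])
u,v=proj(m,POT+[0,0,.0175]).astype(int); V=cv2.cvtColor(im,cv2.COLOR_BGR2HSV)[...,2]; W=V[v-36:v+36,u-36:u+36]
W=cv2.createCLAHE(4,(1,1)).apply(W); print("\n".join("".join("#*+=-:. "[min(7,int(x)//32)] for x in r) for r in W[::2]))
big=cv2.resize(W,None,fx=4,fy=4,interpolation=cv2.INTER_CUBIC)
H=cv2.HoughCircles(cv2.GaussianBlur(big,(7,7),0),cv2.HOUGH_GRADIENT,1,18,param1=80,param2=14,minRadius=20,maxRadius=32)
print((H[0]/4+[u-36,v-36,0]).round(1)[:8] if H is not None else None, "ball r px", m['fx']*.0075/(p[2]+.16-.0175))
```

```text
[ 0.5723688  -0.0653363   0.30958014] 30.225
floor corners [[355.0, 146.0], [326.0, 184.0], [287.0, 155.0], [316.0, 115.0]]
::.......:=-::----::==:-----:=+**+=------:::-==::--::---::::-:..........
.......:--:::-:==::-=------:=**+-=+*+-------:::==-::---:--:-----:.......
:.....:-:::--:::-==:-------+#+=----=+*+-------:::-=--::-:---::-::-::...:
.....:-::::-:::-==------:=**+-----::--=+*+-------:::==----::--:--:::-:..
...:=::::-:::-==--------+#*=-----:::::::=+*+-------:::-=-:--::--:::----:
..:-::::-:::-==------:=**+-----::-::::::::-=+*+------::::=+::--::::---::
:::::--::::--------::+#*=----:::-:::::::::::-=+*+--------::-=-::----::--
-:::--::::==:-----:=**+------::::::::::-:::--::-=+*+-------::-==--:::---
:::--:::--=------:=**+-----::-::::::::-::--:::-::-=+*+--------::-=::----
:--::::==-------=+*+------::::::::::-:::--:::-:--:::-=+*=:------::-==---
--:::-==------:=**+-----::::::::::::::---::-::--:::::--=+*+--------::-=-
-:::==--------+#+-----:::-:::::::::::--:::-::-:::-:--:::::=+*=:-------:-
:::==------:=**+-----:::::::::::-:::--:::-::-:--:--:::::::::-+*+--------
+=-------:-+#+=----:::-::::
[... 1043 characters left out ...]
=====+**##*+:-----:-=---
:-==------::::+*******+=+=========+=::::-:::::---++++*###+--------=-----
-:::-==:-----:::-+*******+=======+=-+++++++++::::-=*###*+-----::-=:-----
---::-::-=-----::::=********++++=:=++=======+++--+*###+------:-=-----:::
.::-:::::--=------:::-+******+=::-++=========++=***#*+-----:::-:-----:..
....:-:-::--:--:-----:::=+******+==+=========+***##+:----::==------::...
.....::--:-::::==-------:::=********+=======+*###*=-----:--::---:::.....
........::=::::---=-:------::-+*******+++++**##*+::---::-+------:.......
..........:.:::--::::--:------::=*******==***#*=-----:=+=----:-:........
[[334.9 163.9   6.3]
 [314.4 168.9   6.4]
 [325.6 176.9   6.2]] ball r px 6.031323698824971
```

The view shows all three balls in the well, at pixels (335,164), (314,169) and (326,177). The cup stands upright and empty, and the cover is home. I'm handing in.

```bash
python3 -c "
from cell import env
print(env.sign_off())"
```

```text
the job is handed in; nothing more can be done
None
```

I've handed the job in at about 30 s on the robot's clock: the cover is home and flat in the rack, all three balls are in the well, and the empty cup stands upright on the table, released.

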